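# Unload the routed plywood plates and latch the chip gate

### The arm

A 6-joint arm with a two-finger parallel gripper is mounted at the origin on the work surface. World frame = base frame: x ahead of the robot, y to its left, z up, the work surface at z = 0. Lengths are in m, angles in rad, forces in N, time in s.
With the tool pointing down it reaches from about 0.375 to 0.975 m from the base axis. Payload 3.8 kg.
Tool frame: the origin (TCP) lies at the very end of the fingers, on their centre line; the grasp point (between the pads) lies 19 mm behind it; y points along the fingers, x is the direction in which the jaws open and shut, and the axes are right-handed (so a half turn about y gives the same grasp; the last joint's range is limited). The gripper opens to 85 mm and grips with 20 to 120 N. Pads are 22 mm wide; open, the fingers measure 114 mm over their backs; the gripper's body (76 mm by 85 mm) begins 54 mm behind the grasp point. The pads swing forward as they close: fully open they stand 13 mm farther back than shut.
Start: joints at [1.295, 0.264, 1.604, -0, 1.274, -0.037], TCP at [0.16, 0.656, 0.231] pointing down, gripper open.
Joint ranges: [-2.63, 2.63], [-0.94, 2.18], [0.31, 2.57], [-1.31, 4.45], [0, 2.66], [-2.55, 2.55]. Speed limits (rad/s): [2.57, 2.57, 3.14, 3.14, 3.14, 3.14].

### API

Orientations are given as a rotation vector (axis times angle).
In Python, from workcell import bot, cams gives the robot as it stands.
- The arm moves only by the tool play_rows, never from a script. Its argument "motion" is a list of rows, each a list of 2 entries, a list of its own where there are three numbers: the shift along the world's x, y, z normalised to -1 to 1, where 1 is 400 mm, then the turn, a rotation vector about the world's x, y, z normalised to -1 to 1, where 1 is pi/4 rad. In form: [[[tx, ty, tz], [ax, ay, az]], ...]. A call has 1 to 10 rows; each row is the pose to reach, as a shift and turn from the pose commanded when the call began; what a row does not reach only later rows make up. A row lasts 1/8 s, in which the tool goes at most 62.5 mm and 10.7 degrees, less where a joint would pass 70% of its speed; a pose out of reach is approached as far as the arm can. A call with a number of a shift or a turn outside -1 to 1 is refused whole. A call with a gripper value outside its range is refused whole. "gripper" is the closure, from 0 (fully open) to 1 (shut), set as the call begins (left out, the last holds). The fingers move at their own pace and stop on an object; "squeeze" is the grip in N (left out, the last holds). Time passes only in rows, so rows that repeat a pose let the fingers close. It gives the time, the measured TCP pose, the force and the opening at its end, in the units of the state.
- bot.read_state(): the state, without advancing time (a new reading comes with each control period).
- cams.read_camera(name): name is "scene" or "top"; returns (picture, depth): 384x512x3 uint8, red, green, blue; 384x512 float32, m along the optical axis (not along the pixel's ray), 0 where there is no reading.
- cams.calibration(name): a dict with "mtx" (3x3 intrinsics, pixels), "R" (3x3) and "t" (3): a world point X has camera coordinates R X + t. Camera axes: x right, y down, z forward; pixel columns grow to the right and rows downward; lengths in m; the calibration is good to about 2 mm. A picture is of the moment at which its call begins. calibration takes no time and is no camera call.
- bot.finish_job(): hands the job in, once; it reports no verdict.
Trained networks look in the newest picture that a camera, given by its name, has taken for a name from the list of things; names that differ only in an ending like _2 or _b are one class to them, and where a whole thing is asked for, a point or a joint stands for the part that bears it (a point fixed in the world has none). Each returns a list of dicts, best first, with "conf" (0 to 1); they miss things now and then, are a little off and sometimes report something else, mostly with a low value. They report only what shows in the picture. A call takes as long as a camera call. They do not tell look-alikes from the thing itself.
- cams.recognise(camera, label): "xyz" ([x, y, z] in m, in the coordinates of the camera as it stood for that picture, good to about 4 mm: the middle of the surface that is visible of it).
- cams.regions_of(camera, label): "mask" (384x512 bool, what is visible of it).
- cams.mark_of(camera, label): "xyz" ([x, y, z] in m, in the coordinates of the camera as it stood for that picture, good to about 4 mm: a listed point, or the origin of a listed thing).
The state is a dict: "time": time; "q": joint angles; "joint_vel": joint speeds; "joint_torque": joint torques, N m; "tool_pos": TCP position; "tcp_rot": TCP orientation; "wrist_force": force on the tool from outside, world axes, zero at the start; "torque": the same for the moment, N m; "width": opening from 0.0 (shut) to 1.0 (fully open).
Only numpy, scipy, OpenCV 4.12 (cv2) and the standard library are available. Lean on these libraries where they do the work, as an engineer would, in place of code of your own. Each camera call takes 0.05 s, during which the arm holds its last target.

### The job

The router has finished: lift the drop bar out of its keeper and swing the chip gate wide open. Press on top of each plywood plate and draw it out flat between its strips on to the front of the bed, never lifting a plate off the bed while it is still behind the gate line, and lay every plate in the blue parts tray. Then shut the gate fully so that the bar drops back behind its keeper, and leave the other things on the bench where they are.

Things in the scene. Friction and masses are not known exactly. Their poses are not given: they have to be found in the camera images.
- bed (a point): on the top of the fixed desktop router's level dark bed (30 mm above the bench), mid gate line; x points into the machine, away from the robot, y along the shut gate to its hinge side, z up. The bed is 258 mm wide (y -/+129); its bare open front runs from x = -155 to 0 mm
- lanes (a point): on the bed top in the middle of the plate lanes, 83 mm behind the gate line, axes as the bed's. Aluminium strips along x (x -67 to +67 mm, 8 mm wide, 6 mm high, at y = 0, -/+52 and -/+104 mm) leave four lanes 44 mm wide at y = -78, -26, +26, +78 mm, closed at x = +67 mm by a 12 mm high back stop
- guard (a point): top edge of the clear guard panel at the right of the lanes, midway along it, 72 mm above the bench. Like panels stand at bed y = -/+128 mm, x 12 to 167 mm; 82 mm high gate posts at bed x -8 to 12, y = -/+127 to 149 mm. The router's gantry (260 mm high at its motor) begins at bed x = 205 mm; its spindle (lowest part 62 mm above the bench) at bed x = 160 to 212, y = +75 mm
- gate_hinge (a point): on the gate's upright hinge line at the left post (bed y = +128 mm), level with the gate's top edge, 90 mm above the bench; turns with the gate: -y points along the gate to its free edge, -x out of its outer face
- gate (a joint): angle of the clear framed chip gate in rad: 0 shut, grows as the free edge swings out towards the robot, up to 2.1. The gate is 250 mm wide, 10 mm thick (outer face 8 mm in front of the hinge line), from 34 to 92 mm above the bench; it has a little friction and stays where it is left
- gate_mid (a point): on the gate's outer face at its top edge, 100 mm from the hinge line, axes as the gate_hinge point's; the outer face is bare from here to the hinge, good for pushing on
- drop_bar (a joint): angle of the steel gravity bar on the gate's outer face in rad: 0 level (on its stop, where it falls by itself), grows as its tip lifts, up to 0.6. Bar 160 mm long, 14 high, 8 thick; pivot 132 mm from the hinge line; its tip passes the gate's free edge and lies behind the keeper's lip
- keeper (a point): top of the upright lip of the steel keeper on the right gate post, 75 mm above the bench. Down, the bar lies behind the lip and holds the gate shut; with the bar joint above 0.13 it clears the lip. The keeper's front slopes: a gate pushed fully shut (about 4 N at gate_mid) lifts the bar by itself, and it drops in behind the lip
- bar_knob (a point): centre of the red upright knob on the drop bar: round, 18 mm across, 36 mm high; 68 mm from the bar's pivot and 46 mm above it, 200 mm from the hinge line and 15 mm in front of the hinge plane; at rest centre 113 mm, top 131 mm, underside 93 mm above the bench (gate top 92 mm). Grip it from above; lifting it 15 mm tips the bar about 0.25 rad and brings the knob 14 mm nearer the hinge
- plate1_mid (a point): centre of a routed birch plywood plate with a cut former, 110 mm long (own x), 36 mm wide (own y), 6 mm thick, about 24 g; starts flat in a lane, length along the lane (may be absent)
- plate2_mid (a point): centre of a like plate with a cut wing rib, same size (may be absent)
- plate3_mid (a point): centre of a like plate with a cut motor mount, same size (may be absent)
- plate4_mid (a point): centre of a like plate with a cut servo tray, same size (may be absent)
- tray_in (a point): centre of the inner floor (5 mm above the bench) of the fixed blue parts tray, open at the top, inside 155 mm (x) by 125 mm (y), walls 34 mm high; plates may lie on one another in it
- glue: white glue bottle, 60 mm across, 165 mm high, origin under its centre; leave alone
- tin: yellow tin, 76 mm across, 95 mm high, origin under its centre; leave alone
- tape: roll of masking tape, 104 mm across, 24 mm high, lying flat, origin under its centre; leave alone
- sander: cork sanding block 110 x 60 x 32 mm, origin under its centre; leave alone
- driver: screwdriver lying on the bench, origin near its middle; leave alone
- hammer: hammer lying on the bench, origin near its middle; leave alone
- square: small try square, 150 mm long, lying flat, origin near its middle; leave alone
Mind the look-alikes: they are no part of the job. Leave any pink or white look-alike of the part that bears plate1_mid alone.

How it is judged:
By the outcome, as a careful person would: the job done as asked, in the order asked, and still so for the second after the job is handed in, with the robot touching nothing.
Of plate1, plate2, plate3, plate4 only 3 to 4 are there at a start; the rules pass over those that are not, and their reading is None.
At some moment in a run one of plate1, plate2, plate3, plate4 may be knocked a few centimetres aside while the robot is not near it.
Once in a run the grip may slacken for a moment while it holds something.
It also fails if it takes over 210 s, if anything falls off the work surface, if the arm or the gripper's body presses on something with over 40 N, if the wrist force passes 120 N, or if a joint passes its speed limit or range.

## Working session

There is one attempt and no reset: what is moved stays moved. The work goes in short steps, Python scripts to look and compute and a tool call to move; the robot and the scene stay as the last step left them, time stands still between calls to the robot, and variables do not carry over. Pictures are saved under pics/ and viewed, and the job is handed in when it is done.

Besides the shell and the picture viewer there is one more tool, called after "Request:" by a JSON object that holds its "method" and its "body". play_rows: Moves the arm, as the interface text tells. Its arguments: {"type":"object","properties":{"motion":{"type":"array","items":{"type":"array"}},"gripper":{"type":"number"},"squeeze":{"type":"number"}},"required":["motion"]}

```bash
ls; mkdir -p pics
cat > h.py <<'E'
import numpy as np,cv2
from workcell import bot,cams
def snap(n,f,crop=None,s=1):
    p,d=cams.read_camera(n); im=p[:,:,::-1]
    if crop: a,b,c,e=crop; im=im[b:e,a:c]
    if s!=1: im=cv2.resize(im,None,fx=s,fy=s,interpolation=cv2.INTER_CUBIC)
    cv2.imwrite('pics/'+f,im); return p,d
def w(n,xyz):
    c=cams.calibration(n); return np.array(c['R']).T@(np.array(xyz)-np.array(c['t']).ravel())
def px(n,X):
    c=cams.calibration(n); v=np.array(c['mtx'])@(np.array(c['R'])@np.array(X)+np.array(c['t']).ravel()); return v[:2]/v[2]
def mk(n,l,k=3):
    r=cams.mark_of(n,l)
    for q in r[:k]:
        X=w(n,q['xyz']); print(n,l,round(q['conf'],2),X.round(4),px(n,X).round())
    return r
E
python3 - <<'E'
from h import *
for n in('scene','top'):
    snap(n,n+'0.png')
    c=cams.calibration(n);print(n,(-np.array(c['R']).T@np.array(c['t']).ravel()).round(3))
print(bot.read_state())
for n in('scene','top'):
    for l in('bed','lanes','guard','gate_hinge','gate_mid','keeper','bar_knob','plate1_mid','plate2_mid','plate3_mid','plate4_mid','tray_in'): mk(n,l)
print(bot.read_state()['time'])
E
```

```text
pics
scene [ 1.268 -0.525  1.281]
top [ 0.404 -0.049  1.486]
{'time': 0.1, 'q': array([ 1.29509749e+00,  2.64689435e-01,  1.60524369e+00, -3.27359591e-05,
        1.27370420e+00, -3.69223696e-02]), 'joint_vel': array([-0.00212691, -0.00104525, -0.00404305, -0.00034456,  0.00084468,
        0.0009332 ]), 'joint_torque': array([ 2.39648172e-03, -5.16704750e+01, -3.68595672e+01, -4.90582568e-05,
        6.27026908e-03, -2.04034443e-06]), 'tool_pos': array([0.15949306, 0.65520282, 0.23007532]), 'tcp_rot': array([-1.31399217, -1.03034826,  1.03307816]), 'wrist_force': array([0.23639825, 0.45183969, 0.78868456]), 'torque': array([-0.05744312, -0.05828363,  0.01809151]), 'width': 1.0034381513448418}
scene bed 0.7 [ 0.4638 -0.3192  0.0052] [163. 248.]
scene bed 0.59 [0.5744 0.0819 0.0281] [288. 211.]
scene lanes 0.78 [0.6534 0.0757 0.0304] [301. 229.]
scene lanes 0.33 [ 0.6507 -0.0555  0.0716] [267. 240.]
scene guard 0.85 [ 0.6494 -0.0563  0.0724] [266. 240.]
scene gate_hinge 0.91 [0.5794 0.2051 0.0869] [321. 185.]
scene gate_mid 0.8 [0.5641 0.1076 0.0952] [294. 193.]
scene keeper 0.88 [ 0.5
[... 1057 characters left out ...]
092 0.1137] [242. 173.]
top bar_knob 0.16 [ 0.4664 -0.3156  0.0033] [340. 200.]
top bar_knob 0.15 [ 0.6462 -0.0584  0.0652] [264. 145.]
top plate1_mid 0.6 [ 0.3464  0.3118 -0.0011] [155. 236.]
top plate1_mid 0.56 [0.6409 0.0434 0.033 ] [233. 148.]
top plate1_mid 0.55 [ 0.2758 -0.2875  0.0005] [332. 257.]
top plate2_mid 0.71 [0.6568 0.1482 0.037 ] [202. 143.]
top plate3_mid 0.78 [ 0.6462 -0.0099  0.0276] [249. 147.]
top plate3_mid 0.55 [0.644  0.0399 0.0312] [234. 147.]
top plate3_mid 0.29 [ 0.4673 -0.3169  0.0044] [341. 200.]
top plate4_mid 0.86 [0.6459 0.0992 0.0311] [217. 147.]
top plate4_mid 0.72 [0.5814 0.2031 0.0884] [182. 164.]
top tray_in 0.88 [ 0.4704 -0.3193  0.0038] [341. 199.]
1.3
```

View pics/scene0.png

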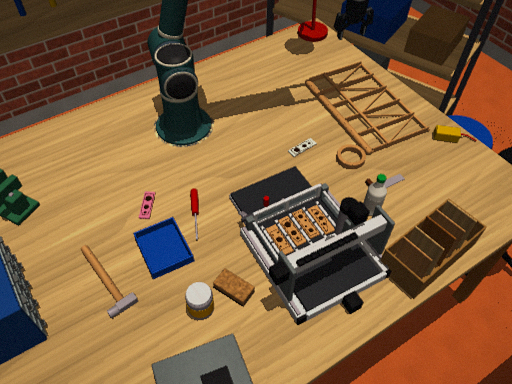

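View pics/top0.png

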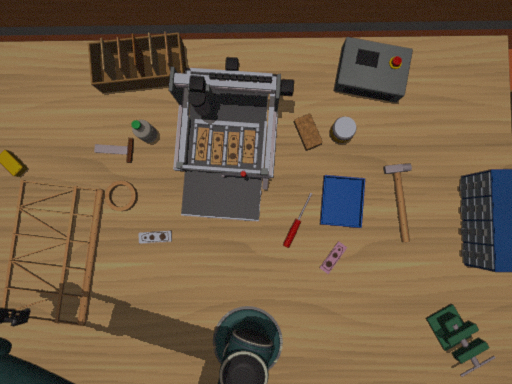

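Run:
```python
from h import *
a,_=snap('scene','s1.png',(200,150,370,280),4.5)
snap('top','t1.png',(150,100,300,240),4)
from scipy.spatial.transform import Rotation as R
print(R.from_rotvec(bot.read_state()['tcp_rot']).as_matrix().round(3))
```

```text
[[ 0.236  0.    -0.972]
 [ 0.972  0.     0.236]
 [ 0.    -1.    -0.   ]]
```

View pics/s1.png

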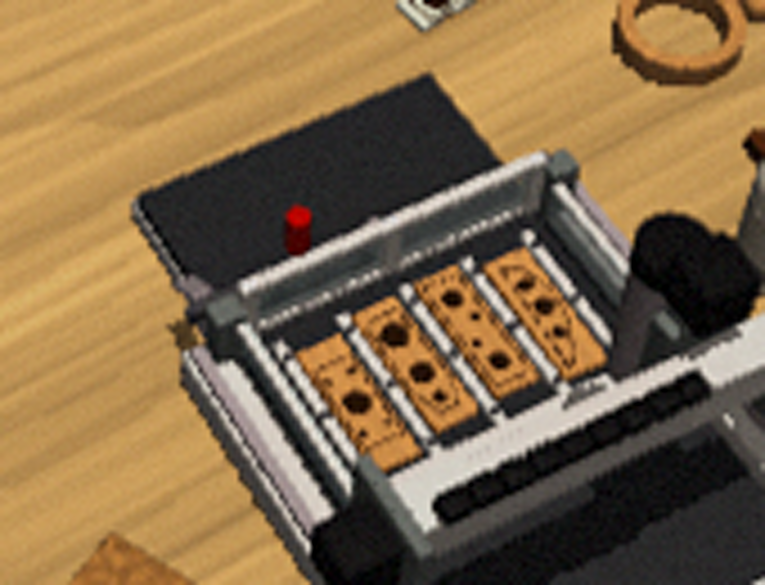

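View pics/t1.png

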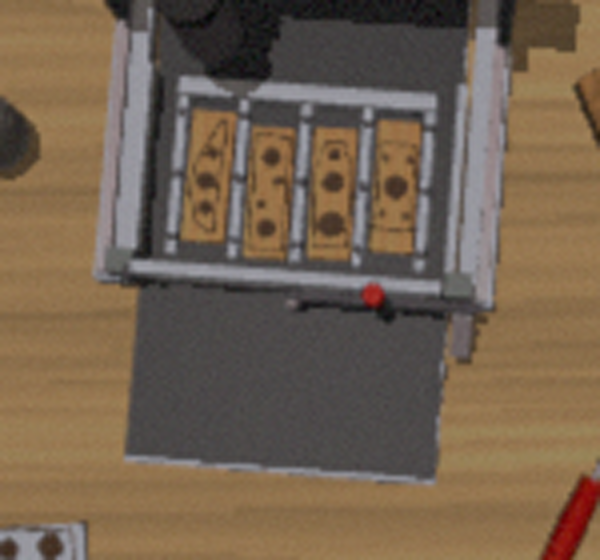

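All four plates are present. In the scene picture plate3 is at (279,240), plate1 at (292,230), plate4 at (305,224) and plate2 at (321,220). The pink strip at (147,205) and the white one at (302,147) lie on the bench and are look-alikes, so I'll leave them alone. Next I fit the bed frame.

```bash
cat >> h.py <<'E'
MOD={'bed':(0,0),'lanes':(.083,0),'guard':(.0895,-.128),'gate_hinge':(0,.128),'gate_mid':(-.008,.028),'bar_knob':(-.015,-.072)}
E
python3 - <<'E'
from h import *
from scipy.optimize import least_squares
M=[];W=[];N=[]
for n in('scene','top'):
    cams.read_camera(n)
    for l,m in MOD.items():
        for q in cams.mark_of(n,l):
            X=w(n,q['xyz'])
            if np.hypot(X[0]-.58-m[0],X[1]-.08-m[1])<.04: M.append(m);W.append(X[:2]);N.append((n,l));break
    for l in ('tray_in',): mk(n,l,1)
M=np.array(M);W=np.array(W)
f=lambda p:(np.c_[p[0]+np.cos(p[2])*M[:,0]-np.sin(p[2])*M[:,1],p[1]+np.sin(p[2])*M[:,0]+np.cos(p[2])*M[:,1]]-W).ravel()
r=least_squares(f,[.57,.08,-.07],loss='soft_l1',f_scale=.003);print(r.x)
for a,b in zip(N,r.fun.reshape(-1,2)*1000):print(a,b.round(1))
# tray outline
p,d=cams.read_camera('top')
hsv=cv2.cvtColor(p,cv2.COLOR_RGB2HSV);m=cv2.inRange(hsv,(105,120,60),(130,255,255));m[:,:300]=0;m[:,380:]=0
ys,xs=np.nonzero(m);c=cams.calibration('top');K=np.array(c['mtx'])
print(cv2.minAreaRect(np.c_[xs,ys].astype(np.float32)),K[0,0])
E
```

```text
scene tray_in 0.82 [ 0.4648 -0.3217  0.0041] [163. 249.]
top tray_in 0.83 [ 0.4677 -0.3194  0.0044] [341. 200.]
[ 0.57017519  0.07881474 -0.09164324]
('scene', 'bed') [-3.5 -1.1]
('scene', 'lanes') [-4.2 -2.8]
('scene', 'guard') [-2.3 -1.2]
('scene', 'gate_hinge') [-0.7 -1.8]
('scene', 'gate_mid') [0.3 0.5]
('scene', 'bar_knob') [0.1 5.6]
('top', 'bed') [ 3.5 -0.6]
('top', 'lanes') [0.1 1.5]
('top', 'guard') [1.1 0.2]
('top', 'gate_hinge') [-1.3  1.6]
('top', 'gate_mid') [ 3.5 -0.7]
('top', 'bar_knob') [3.4 0.9]
((342.50311279296875, 200.9607696533203), (40.66294479370117, 48.900474548339844), 4.513988018035889) 438.34033483883707
```

```bash
cat >> h.py <<'E'
def bp(n,uv,z):
    c=cams.calibration(n);K=np.array(c['mtx']);R=np.array(c['R']);t=np.array(c['t']).ravel()
    r=R.T@np.linalg.solve(K,[uv[0],uv[1],1]);o=-R.T@t
    return o+r*(z-o[2])/r[2]
E
python3 - <<'E'
from h import *
# front edge corners from crop t1 (origin 150,100, scale4)
g=lambda u,v:(150+(u+.5)/4-.5,100+(v+.5)/4-.5)
A=bp('top',g(126,458),.03);B=bp('top',g(435,480),.03);print(A,B,(A-B),np.arctan2(A[0]-B[0],A[1]-B[1]), (A+B)/2)
for n in('top','scene'):
    p,d=cams.read_camera(n)
    hsv=cv2.cvtColor(p,cv2.COLOR_RGB2HSV);m=cv2.inRange(hsv,(0,180,60),(6,255,255))|cv2.inRange(hsv,(174,180,60),(180,255,255))
    u,v=px(n,[.55,.008,.113]).astype(int);mm=np.zeros_like(m);mm[v-12:v+12,u-12:u+12]=m[v-12:v+12,u-12:u+12]
    ys,xs=np.nonzero(mm);print(n,len(xs),xs.mean(),ys.mean(),bp(n,(xs.mean(),ys.mean()),.113),bp(n,(xs.mean(),ys.mean()),.131))
for s in [((187,104),(172,250)),((246,104),(233,254)),((308,106),(294,260)),((369,110),(358,263)),((431,112),(419,268))]:
    a=bp('top',g(*s[0]),.036);b=bp('top',g(*s[1]),.036);print(a.round(4),b.round(4),np.arctan2((a-b)[1],(a-b)[0]))
E
```

```text
[0.42109471 0.2171154  0.03      ] [ 0.4016703  -0.03986565  0.03      ] [0.0194244  0.25698105 0.        ] 0.07544344542445641 [0.41138251 0.08862488 0.03      ]
top 20 243.1 173.95 [0.54548245 0.00694161 0.113     ] [0.54362241 0.00621155 0.131     ]
scene 49 265.9387755102041 200.3673469387755 [0.54999115 0.00809184 0.113     ] [ 5.61054028e-01 -1.18121397e-04  1.31000000e-01]
[0.7173 0.1664 0.036 ] [0.5942 0.1785 0.036 ] -0.09812509807190808
[0.7169 0.1168 0.036 ] [0.5905 0.1275 0.036 ] -0.08433425405232338
[0.7147 0.0648 0.036 ] [0.5851 0.0766 0.036 ] -0.0906507778751521
[0.7109 0.0137 0.036 ] [0.5822 0.0232 0.036 ] -0.07404851290335415
[ 0.7088 -0.0382  0.036 ] [ 0.5777 -0.0275  0.036 ] -0.08114544679318085
```

Request:
{"method": "play_rows", "body": {"motion": [[[0.5, -0.8, 0], [0, 0, -0.9]], [[0.5, -0.8, 0], [0, 0, -0.9]], [[0.5, -0.8, 0], [0, 0, -0.9]], [[0.5, -0.8, 0], [0, 0, -0.9]], [[0.5, -0.8, 0], [0, 0, -0.9]], [[0.5, -0.8, 0], [0, 0, -0.9]], [[0.5, -0.8, 0], [0, 0, -0.9]]], "gripper": 0.4}}

```text
time: 3.22
tool_pos: [0.3615, 0.3327, 0.2316]
tcp_rot: [-1.517, -0.486, 0.484]
wrist_force: [-0.3, 0.9, -0.3]
width: 0.6
```

Request:
{"method": "play_rows", "body": {"motion": [[[0.4675, -0.8225, -0.1], [0, 0, -0.904]], [[0.4675, -0.8225, -0.1], [0, 0, -0.904]], [[0.4675, -0.8225, -0.1], [0, 0, -0.904]], [[0.4675, -0.8225, -0.1], [0, 0, -0.904]], [[0.4675, -0.8225, -0.1], [0, 0, -0.904]], [[0.4675, -0.8225, -0.1], [0, 0, -0.904]], [[0.4675, -0.8225, -0.1], [0, 0, -0.904]], [[0.4675, -0.8225, -0.1], [0, 0, -0.904]]]}}

```text
time: 4.22
tool_pos: [0.5466, 0.0075, 0.191]
tcp_rot: [-1.569, 0.068, -0.066]
wrist_force: [-0.8, -0.0, -0.3]
width: 0.594
```

Run:
```python
from h import *
from scipy.spatial.transform import Rotation as R
s=bot.read_state();M=R.from_rotvec(s['tcp_rot']).as_matrix();print(s['time'],s['tool_pos'],s['q'],np.arctan2(M[1,0],M[0,0]),s['width'])
snap('scene','s2.png',(200,110,370,260),4.5)
```

```text
4.225 [0.5466323  0.00752151 0.190981  ] [-3.23247744e-02  5.19908403e-02  1.92389644e+00  8.89211618e-04
  1.16664716e+00  5.27830144e-02] -0.08545746743377869 0.594401478372366
```

View pics/s2.png

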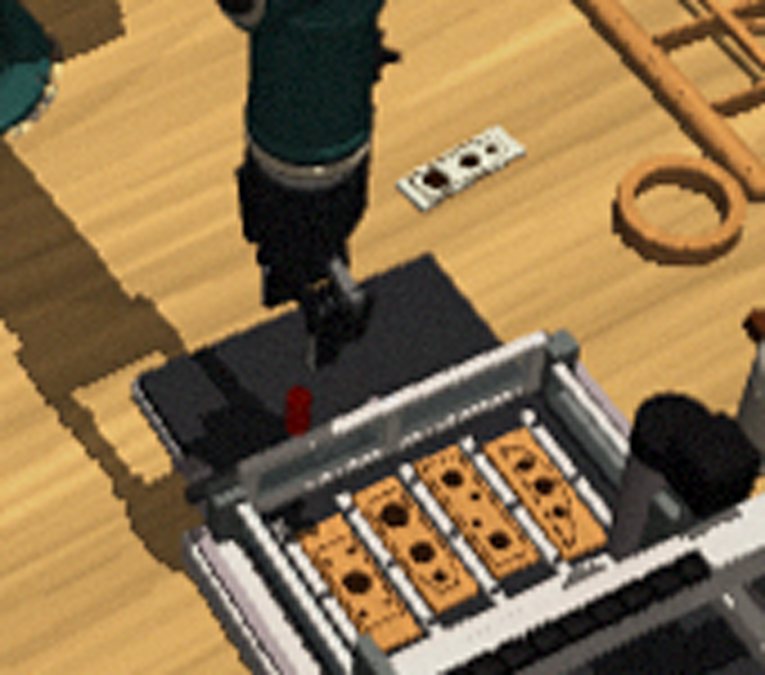

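The open jaws are above the red knob, which is at crop pixel (298,410). I'll go down over it and close.

Request:
{"method": "play_rows", "body": {"motion": [[[0, 0, -0.115], [0, 0, 0]], [[0, 0, -0.23], [0, 0, 0]], [[0, 0, -0.23], [0, 0, 0]], [[0, 0, -0.23], [0, 0, 0]]]}}

```text
time: 4.78
tool_pos: [0.5474, 0.0081, 0.1009]
tcp_rot: [-1.57, 0.064, -0.067]
wrist_force: [-0.3, -0.4, -0.5]
width: 0.599
```

Request:
{"method": "play_rows", "body": {"motion": [[[0, 0, 0], [0, 0, 0]], [[0, 0, 0], [0, 0, 0]], [[0, 0, 0], [0, 0, 0]], [[0, 0, 0], [0, 0, 0]], [[0, 0, 0], [0, 0, 0]]], "gripper": 1, "squeeze": 40}}

```text
time: 5.4
tool_pos: [0.5485, 0.0069, 0.1015]
tcp_rot: [-1.569, 0.064, -0.07]
wrist_force: [-0.1, 1.8, 5.6]
width: 0.194
```

Request:
{"method": "play_rows", "body": {"motion": [[[0.001, 0.01, 0.014], [0, 0, 0]], [[0.002, 0.022, 0.028], [0, 0, 0]], [[0.003, 0.037, 0.042], [0, 0, 0]], [[0.003, 0.037, 0.042], [0, 0, 0]]]}}

```text
time: 5.9
tool_pos: [0.5471, 0.0218, 0.1158]
tcp_rot: [-1.57, 0.067, -0.065]
wrist_force: [-1.4, -2.3, -3.8]
width: 0.194
```

Run:
```python
from h import *
import math
# swing plan: knob at radius, hinge
th=-.084;O=np.array([.568,.077]);x=np.array([math.cos(th),math.sin(th)]);y=np.array([-x[1],x[0]])
H=O+.128*y;print(H)
def knob(phi,lat,out=.015):
    Rm=np.array([[math.cos(-phi),-math.sin(-phi)],[math.sin(-phi),math.cos(-phi)]])
    return H+Rm@(-y*lat-x*out)
for lat in(.1853,.2):
  k0=knob(0,lat)
  for p in(0,.1,.2,.3,.4,.6,.8,1.,1.2,1.4,1.6,1.8,1.9):print(lat,p,knob(p,lat).round(4),((knob(p,lat)-k0)/.4).round(4),round(-p/.7854,3))
```

```text
[0.57873936 0.20454868]
0.1853 0 [0.5482 0.0212] [0. 0.] 0.0
0.1853 0.1 [0.5301 0.0251] [-0.0454  0.0099] -0.127
0.1853 0.2 [0.5124 0.0309] [-0.0896  0.0243] -0.255
0.1853 0.3 [0.4954 0.0384] [-0.1321  0.043 ] -0.382
0.1853 0.4 [0.4792 0.0475] [-0.1725  0.0659] -0.509
0.1853 0.6 [0.45   0.0704] [-0.2456  0.1231] -0.764
0.1853 0.8 [0.4259 0.0987] [-0.3058  0.1937] -1.019
0.1853 1.0 [0.4079 0.1311] [-0.3507  0.2749] -1.273
0.1853 1.2 [0.3968 0.1665] [-0.3787  0.3634] -1.528
0.1853 1.4 [0.3928 0.2034] [-0.3885  0.4557] -1.783
0.1853 1.6 [0.3963 0.2404] [-0.3798  0.5481] -2.037
0.1853 1.8 [0.4071 0.2759] [-0.3529  0.6369] -2.292
0.1853 1.9 [0.4151 0.2927] [-0.333   0.6788] -2.419
0.2 0 [0.547  0.0065] [0. 0.] 0.0
0.2 0.1 [0.5274 0.0107] [-0.049   0.0104] -0.127
0.2 0.2 [0.5083 0.0168] [-0.0968  0.0256] -0.255
0.2 0.3 [0.4899 0.0247] [-0.1428  0.0456] -0.382
0.2 0.4 [0.4724 0.0345] [-0.1865  0.07  ] -0.509
0.2 0.6 [0.4407 0.059 ] [-0.2657  0.1313] -0.764
0.2 0.8 [0.4146 0.0893] [-0.3311  0.2071] -1.019
0.2 1.0 [0.395  0.1242] [-0.3801  0.2943] -1.273
0.2 1.2 [0.3827 0.1624] [-0.4109  0.3896] -1.528
0.2 1.4 [0.3782 0.2022] [-0.4221  0.4891] -1.783
0.2 1.6 [0.3817 0.242 ] [-0.4132  0.5888] -2.037
0.2 1.8 [0.3931 0.2804] [-0.3848  0.6848] -2.292
0.2 1.9 [0.4016 0.2986] [-0.3635  0.7302] -2.419
```

Request:
{"method": "play_rows", "body": {"motion": [[[-0.023, 0.0045, 0.002], [0, 0, -0.064]], [[-0.0454, 0.0099, 0.002], [0, 0, -0.127]], [[-0.0675, 0.0165, 0.002], [0, 0, -0.19]], [[-0.0896, 0.0243, 0], [0, 0, -0.255]], [[-0.111, 0.033, 0], [0, 0, -0.318]], [[-0.1321, 0.043, 0], [0, 0, -0.382]], [[-0.1525, 0.054, 0], [0, 0, -0.445]], [[-0.1725, 0.0659, 0], [0, 0, -0.509]], [[-0.1725, 0.0659, 0], [0, 0, -0.509]]]}}

```text
time: 7.02
tool_pos: [0.4777, 0.0488, 0.1154]
tcp_rot: [-1.537, 0.381, -0.378]
wrist_force: [0.6, 1.2, -6.2]
width: 0.195
```

Run:
```python
from h import *
snap('scene','s3.png',(200,110,370,260),4.5)
mk('scene','gate_mid',2)
mk('scene','bar_knob',2)
```

```text
scene bar_knob 0.65 [0.4799 0.0451 0.1259] [263. 178.]
```

View pics/s3.png

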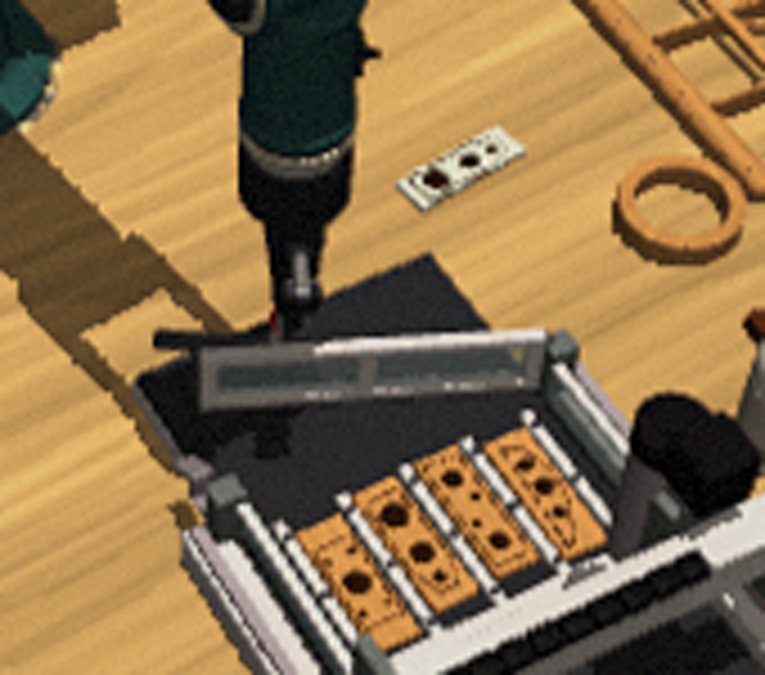

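The gate has swung out to about 0.4 rad and the bar is clear of the keeper. I'll keep swinging it open.

Request:
{"method": "play_rows", "body": {"motion": [[[-0.038, 0.027, 0], [0, 0, -0.12]], [[-0.0731, 0.0572, 0], [0, 0, -0.24]], [[-0.1048, 0.091, 0], [0, 0, -0.36]], [[-0.1333, 0.1278, 0], [0, 0, -0.48]], [[-0.1575, 0.1676, 0], [0, 0, -0.6]], [[-0.1782, 0.209, 0], [0, 0, -0.72]], [[-0.194, 0.2527, 0], [0, 0, -0.84]], [[-0.2062, 0.2975, 0], [0, 0, -0.96]], [[-0.2062, 0.2975, 0], [0, 0, -0.96]]]}}

```text
time: 8.3
tool_pos: [0.3965, 0.1676, 0.1158]
tcp_rot: [-1.349, 0.959, -0.959]
wrist_force: [2.2, 0.4, -8.4]
width: 0.2
```

Run:
```python
from h import *
s=bot.read_state();print(s['q'].round(2),s['tool_pos'])
```

```text
[ 0.34 -0.1   2.22  0.    1.02  1.58] [0.39651443 0.16760908 0.11581702]
```

Request:
{"method": "play_rows", "body": {"motion": [[[-0.0066, 0.0459, 0], [0, 0, -0.07]], [[-0.0098, 0.0923, 0], [0, 0, -0.14]], [[-0.0073, 0.1388, 0], [0, 0, -0.21]], [[-0.0011, 0.1847, 0], [0, 0, -0.28]], [[0.0107, 0.2296, 0], [0, 0, -0.35]], [[0.0258, 0.2735, 0], [0, 0, -0.42]], [[0.0457, 0.3154, 0], [0, 0, -0.5]], [[0.03, 0.322, -0.02], [0, 0, -0.5]], [[0.0117, 0.33, -0.04], [0, 0, -0.5]], [[0.0117, 0.33, -0.04], [0, 0, -0.5]]]}}

```text
time: 9.55
tool_pos: [0.4023, 0.2997, 0.1017]
tcp_rot: [-1.178, 1.251, -1.252]
wrist_force: [-2.1, 1.3, 4.6]
width: 0.2
```

Run:
```python
from h import *
s=bot.read_state();print(s['q'].round(2),s['tool_pos'])
snap('scene','s4.png',(200,80,370,230),4.5)
```

```text
[ 0.59  0.06  2.1  -0.    0.98  2.22] [0.40233605 0.29970597 0.10166397]
```

View pics/s4.png

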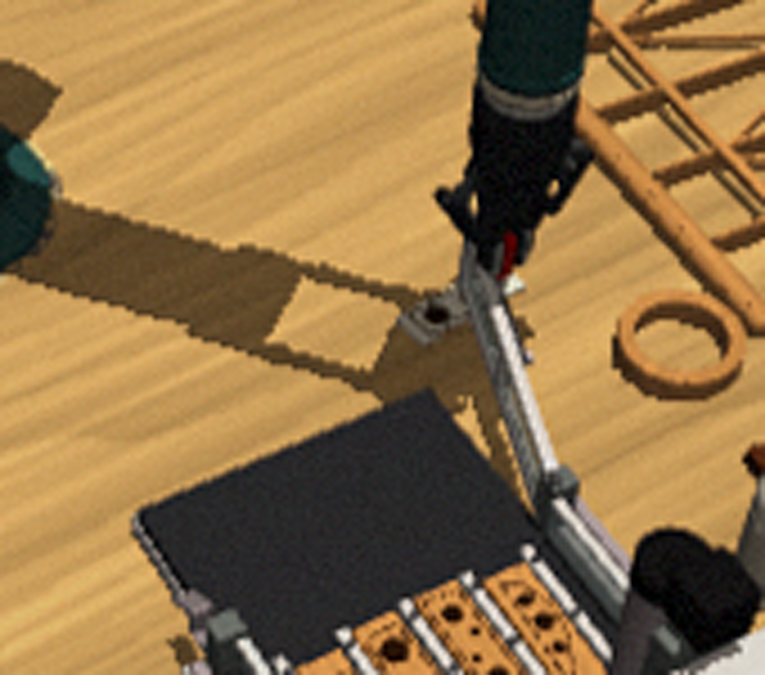

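The gate is open to about 1.9 rad, with the knob still in the jaws at crop pixel (508,255). I'll release it and move above plate2.

Request:
{"method": "play_rows", "body": {"motion": [[[0, 0, 0], [0, 0, 0]], [[0, 0, 0], [0, 0, 0]], [[0, 0, 0.05], [0, 0, 0]], [[0, 0, 0.15], [0, 0, 0]], [[0, 0, 0.2], [0, 0, 0]], [[0, 0, 0.2], [0, 0, 0]]], "gripper": 0.5}}

```text
time: 10.35
tool_pos: [0.4024, 0.2995, 0.1818]
tcp_rot: [-1.176, 1.252, -1.254]
wrist_force: [0.3, -0.2, -1.3]
width: 0.501
```

Run:
```python
from h import *
from scipy.spatial.transform import Rotation as R
s=bot.read_state();M=R.from_rotvec(s['tcp_rot']).as_matrix();print(s['time'],s['tool_pos'],np.arctan2(M[1,0],M[0,0]))
O=np.array([.568,.077]);th=-.084;x=np.array([np.cos(th),np.sin(th)]);y=np.array([-x[1],x[0]])
for n in('scene','top'):
    snap(n,'a.png')
    for l in ('plate1_mid','plate2_mid','plate3_mid','plate4_mid'):
        for q in cams.mark_of(n,l):
            X=w(n,q['xyz']);d=X[:2]-O
            if X[0]>.55:print(n,l,q['conf'],X.round(3),(d@x).round(3),(d@y).round(3))
```

```text
10.35 [0.40240342 0.29950607 0.18180107] -1.6312238068996212
scene plate1_mid 0.77 [0.644 0.044 0.033] 0.079 -0.026
scene plate1_mid 0.68 [0.661 0.142 0.038] 0.088 0.073
scene plate2_mid 0.69 [0.659 0.147 0.037] 0.085 0.078
scene plate3_mid 0.7 [ 0.649 -0.008  0.03 ] 0.088 -0.078
scene plate4_mid 0.79 [0.643 0.1   0.033] 0.073 0.03
top plate1_mid 0.65 [0.643 0.045 0.032] 0.077 -0.026
top plate2_mid 0.57 [0.661 0.149 0.037] 0.087 0.079
top plate2_mid 0.34 [ 0.698  0.339 -0.004] 0.108 0.272
top plate3_mid 0.66 [ 0.643 -0.011  0.029] 0.082 -0.082
top plate3_mid 0.35 [ 0.694 -0.319 -0.005] 0.159 -0.384
top plate4_mid 0.77 [0.645 0.098 0.028] 0.075 0.028
top plate4_mid 0.69 [0.581 0.202 0.085] 0.002 0.125
```

Request:
{"method": "play_rows", "body": {"motion": [[[0.6, -0.376, 0], [0, 0, -0.03]], [[0.6, -0.376, 0], [0, 0, -0.03]], [[0.6, -0.376, 0], [0, 0, -0.03]], [[0.6, -0.376, 0], [0, 0, -0.03]], [[0.6, -0.376, -0.05], [0, 0, -0.03]], [[0.6, -0.376, -0.2], [0, 0, -0.03]], [[0.6, -0.376, -0.32], [0, 0, -0.03]], [[0.6, -0.376, -0.32], [0, 0, -0.03]]], "gripper": 1}}

```text
time: 11.85
tool_pos: [0.6363, 0.1475, 0.0464]
tcp_rot: [-1.178, 1.278, -1.268]
wrist_force: [-0.6, -0.0, -0.3]
width: 0.002
```

Run:
```python
from h import *
s=bot.read_state();print(s['q'].round(2),s['tool_pos'],s['wrist_force'],s['width'])
snap('scene','s5.png',(200,110,370,260),4.5)
```

```text
[0.19 0.39 1.8  0.   0.96 1.84] [0.63628339 0.14752857 0.04638804] [-0.60475879 -0.00354023 -0.31454027] 0.0016373623755532255
```

View pics/s5.png

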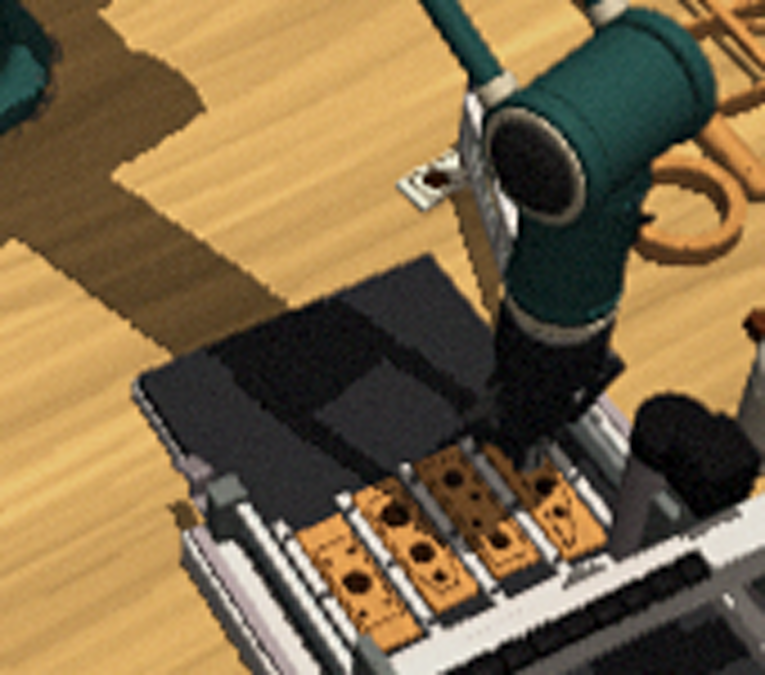

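Request:
{"method": "play_rows", "body": {"motion": [[[0.005, 0.004, -0.01], [0, 0, 0]], [[0.005, 0.004, -0.01], [0, 0, 0]]]}}

```text
time: 12.15
tool_pos: [0.6452, 0.1509, 0.0509]
tcp_rot: [-1.164, 1.268, -1.272]
wrist_force: [0.1, 1.1, -0.3]
width: -0.001
```

Request:
{"method": "play_rows", "body": {"motion": [[[0, 0, -0.01], [0, 0, 0]], [[0, 0, -0.01], [0, 0, 0]], [[0, 0, -0.01], [0, 0, 0]]]}}

```text
time: 12.52
tool_pos: [0.643, 0.1502, 0.0443]
tcp_rot: [-1.168, 1.271, -1.271]
wrist_force: [1.0, 0.7, 0.8]
width: -0.001
```

Request:
{"method": "play_rows", "body": {"motion": [[[0, 0, -0.015], [0, 0, 0]], [[0, 0, -0.02], [0, 0, 0]], [[0, 0, -0.02], [0, 0, 0]], [[0, 0, -0.02], [0, 0, 0]]]}}

```text
time: 13.02
tool_pos: [0.6428, 0.1501, 0.0361]
tcp_rot: [-1.169, 1.271, -1.271]
wrist_force: [-1.0, -0.7, 3.3]
width: -0.0
```

Request:
{"method": "play_rows", "body": {"motion": [[[0, 0, -0.005], [0, 0, 0]], [[0, 0, -0.005], [0, 0, 0]], [[0, 0, -0.005], [0, 0, 0]]]}}

```text
time: 13.4
tool_pos: [0.6429, 0.1501, 0.036]
tcp_rot: [-1.169, 1.271, -1.271]
wrist_force: [-6.3, -1.3, 12.4]
width: 0.004
```

Request:
{"method": "play_rows", "body": {"motion": [[[-0.02, 0.0017, 0], [0, 0, 0]], [[-0.045, 0.0038, 0], [0, 0, 0]], [[-0.07, 0.0059, 0], [0, 0, 0]], [[-0.095, 0.008, 0], [0, 0, 0]], [[-0.12, 0.0101, 0], [0, 0, 0]], [[-0.145, 0.0122, 0], [0, 0, 0]], [[-0.17, 0.0143, 0], [0, 0, 0]], [[-0.199, 0.0168, 0], [0, 0, 0]]]}}

```text
time: 14.4
tool_pos: [0.5665, 0.1574, 0.0361]
tcp_rot: [-1.162, 1.266, -1.273]
wrist_force: [3.6, 0.3, 6.9]
width: -0.001
```

Run:
```python
from h import *
snap('scene','s6.png',(200,110,370,260),4.5)
mk('top','plate2_mid')
```

```text
top plate2_mid 0.57 [0.6614 0.1486 0.0375] [202. 142.]
top plate2_mid 0.34 [ 0.6981  0.3387 -0.0038] [148. 134.]
```

View pics/s6.png

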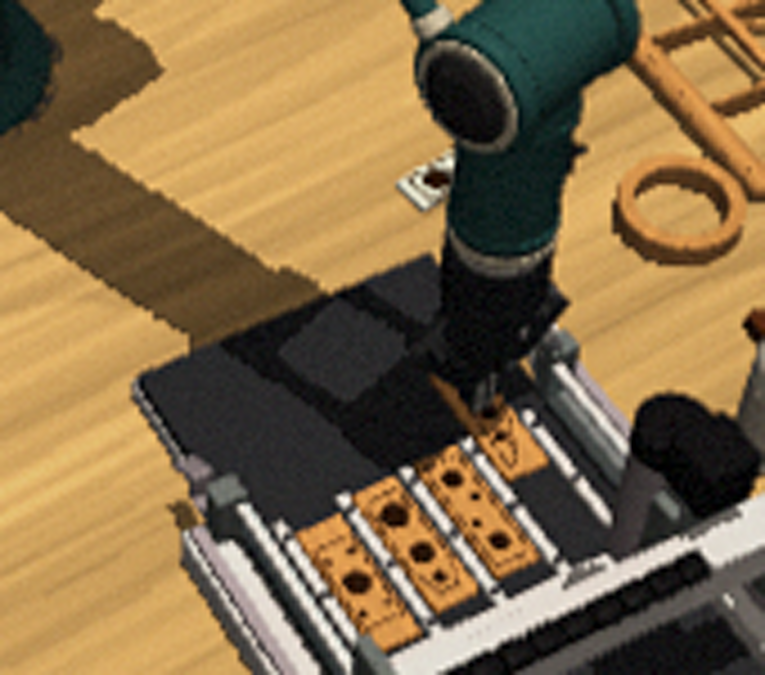

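Plate2 slides along with the fingers, now at crop pixel (490,425). I'll draw it the rest of the way.

Request:
{"method": "play_rows", "body": {"motion": [[[-0.025, 0.0021, 0], [0, 0, 0]], [[-0.05, 0.0042, 0], [0, 0, 0]], [[-0.075, 0.0063, 0], [0, 0, 0]], [[-0.1, 0.0084, 0], [0, 0, 0]], [[-0.125, 0.0105, 0], [0, 0, 0]], [[-0.15, 0.0126, 0], [0, 0, 0]], [[-0.175, 0.0147, 0], [0, 0, 0]], [[-0.207, 0.0174, 0], [0, 0, 0]], [[-0.207, 0.0174, 0], [0, 0, 0]], [[-0.207, 0.0174, 0.02], [0, 0, 0]]]}}

```text
time: 15.75
tool_pos: [0.4799, 0.1638, 0.0419]
tcp_rot: [-1.169, 1.271, -1.271]
wrist_force: [-0.1, -0.1, 0.7]
width: 0.0
```

Request:
{"method": "play_rows", "body": {"motion": [[[0, 0, 0.15], [0, 0, 0]], [[0, 0, 0.15], [0, 0, 0]], [[0, 0, 0.15], [0, 0, 0]]], "gripper": 0.25}}

```text
time: 16.12
tool_pos: [0.4803, 0.1638, 0.1019]
tcp_rot: [-1.168, 1.271, -1.271]
wrist_force: [0.8, -0.5, -0.9]
width: 0.638
```

```bash
cat >> h.py <<'E'
O=np.array([.568,.077]);th=-.084;bx=np.array([np.cos(th),np.sin(th)]);by=np.array([-bx[1],bx[0]])
def b2w(a,b): return O+a*bx+b*by
def w2b(X): d=np.array(X)[:2]-O; return np.array([d@bx,d@by])
def plates(n,names=('plate1_mid','plate2_mid','plate3_mid','plate4_mid')):
    for l in names:
        for q in cams.mark_of(n,l)[:3]:
            X=w(n,q['xyz']);print(n,l,round(q['conf'],2),X.round(3),'bed',w2b(X).round(3))
def wood(n,z=.036,show=True):
    "oriented rects of plywood-coloured blobs, back-projected at z, on the bed front"
    p,d=cams.read_camera(n);hsv=cv2.cvtColor(p,cv2.COLOR_RGB2HSV)
    m=cv2.inRange(hsv,(8,100,40),(20,255,255))
    poly=np.array([px(n,[*b2w(a,b),z]) for a,b in((-.153,-.128),(-.153,.128),(-.002,.128),(-.002,-.128))],np.int32)
    k=np.zeros_like(m);cv2.fillPoly(k,[poly],255);m&=k
    m=cv2.morphologyEx(m,cv2.MORPH_CLOSE,np.ones((3,3)))
    for c in cv2.findContours(m,cv2.RETR_EXTERNAL,cv2.CHAIN_APPROX_NONE)[0]:
        if cv2.contourArea(c)<60: continue
        P=np.array([bp(n,q[0],z)[:2] for q in c])*1000
        r=cv2.minAreaRect(P.astype(np.float32));print(n,'rect centre',np.round(r[0],1),'size',np.round(r[1],1),'ang',round(r[2],1))
E
python3 - <<'E'
from h import *
s=bot.read_state();print(s['time'],s['tool_pos'],s['wrist_force'])
snap('scene','s7.png',(200,110,370,260),4.5);snap('top','t7.png',(150,100,300,240),4)
plates('top');plates('scene',('plate2_mid',));wood('top');wood('scene')
E
```

```text
16.125 [0.48026455 0.16376546 0.10194897] [ 0.84803644 -0.51370009 -0.88569628]
top plate1_mid 0.85 [ 0.278 -0.288  0.   ] bed [-0.258 -0.388]
top plate1_mid 0.8 [0.642 0.046 0.031] bed [ 0.076 -0.024]
top plate2_mid 0.48 [0.498 0.163 0.035] bed [-0.077  0.08 ]
top plate3_mid 0.62 [ 0.644 -0.008  0.028] bed [ 0.083 -0.078]
top plate4_mid 0.75 [0.646 0.1   0.03 ] bed [0.076 0.029]
scene plate2_mid 0.84 [0.503 0.159 0.039] bed [-0.072  0.077]
scene plate2_mid 0.32 [ 0.651 -0.055  0.072] bed [ 0.094 -0.125]
scene rect centre [502.3 162.2] size [ 40.8 115. ] ang 84.1
scene rect centre [415.5  62.3] size [204.9  13.1] ang 85.4
```

View pics/s7.png

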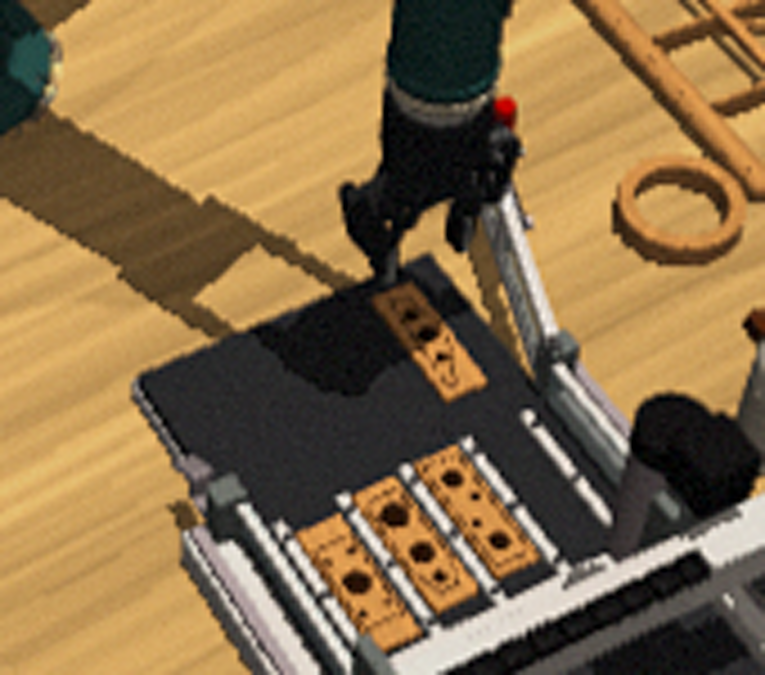

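View pics/t7.png

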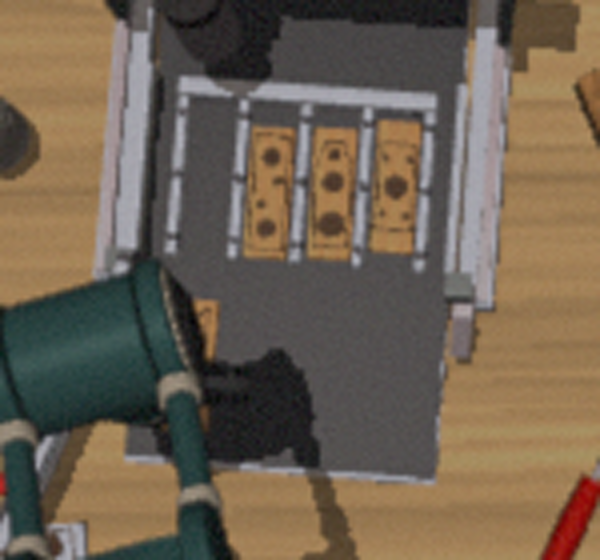

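Plate2 lies on the open front, centred near (0.500, 0.162), with crop pixels (430,340). I'll grip it across its width.

Request:
{"method": "play_rows", "body": {"motion": [[[0.048, -0.004, 0], [0, 0, 0]], [[0.048, -0.004, -0.1], [0, 0, 0]], [[0.048, -0.004, -0.165], [0, 0, 0]], [[0.048, -0.004, -0.18], [0, 0, 0]], [[0.048, -0.004, -0.18], [0, 0, 0]]]}}

```text
time: 17.2
tool_pos: [0.5006, 0.1623, 0.0302]
tcp_rot: [-1.168, 1.271, -1.271]
wrist_force: [-0.2, -0.5, 0.4]
width: 0.751
```

Request:
{"method": "play_rows", "body": {"motion": [[[0, 0, 0], [0, 0, 0]], [[0, 0, 0], [0, 0, 0]], [[0, 0, 0], [0, 0, 0]], [[0, 0, 0], [0, 0, 0]]], "gripper": 1, "squeeze": 50}}

```text
time: 17.7
tool_pos: [0.5014, 0.1627, 0.0318]
tcp_rot: [-1.165, 1.269, -1.272]
wrist_force: [-0.5, -0.8, 6.5]
width: 0.391
```

Request:
{"method": "play_rows", "body": {"motion": [[[0, 0, 0.06], [0, 0, 0]], [[0, 0, 0.15], [0, 0, 0]], [[0, 0, 0.25], [0, 0, 0]], [[0, 0, 0.25], [0, 0, 0]]]}}

```text
time: 18.2
tool_pos: [0.5029, 0.1632, 0.1344]
tcp_rot: [-1.16, 1.266, -1.273]
wrist_force: [0.5, -0.8, 0.1]
width: 0.395
```

Run:
```python
from h import *
s=bot.read_state();print(s['time'],s['tool_pos'],s['width'])
snap('scene','s8.png',(120,110,370,310),3)
```

```text
18.2 [0.50294934 0.16317753 0.13439914] 0.39526096259701327
```

View pics/s8.png

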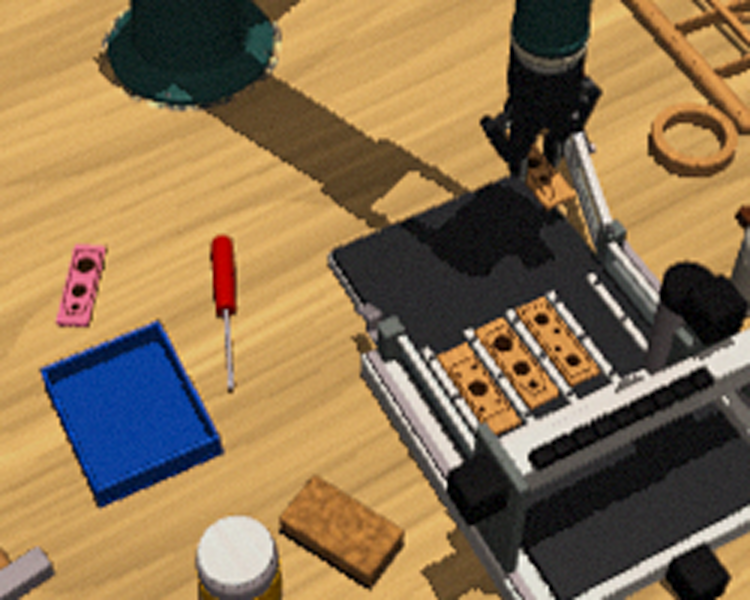

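Plate2 is held, at crop pixel (548,180). I'll carry it to the tray.

Request:
{"method": "play_rows", "body": {"motion": [[[-0.09, -0.9, 0], [0, 0, 0]], [[-0.09, -0.9, 0], [0, 0, 0]], [[-0.09, -0.9, 0], [0, 0, 0]], [[-0.09, -0.9, 0], [0, 0, 0]], [[-0.09, -0.9, 0], [0, 0, 0]], [[-0.09, -0.9, 0], [0, 0, 0]], [[-0.09, -0.9, 0], [0, 0, 0]], [[-0.09, -0.9, 0], [0, 0, 0]]]}}

```text
time: 19.25
tool_pos: [0.4627, -0.197, 0.1286]
tcp_rot: [-1.168, 1.274, -1.269]
wrist_force: [-0.7, -0.0, -0.5]
width: 0.393
```

Request:
{"method": "play_rows", "body": {"motion": [[[0, -0.2975, 0], [0, 0, 0]], [[0, -0.2975, 0], [0, 0, 0]], [[0, -0.2975, 0], [0, 0, 0]], [[0, -0.2975, 0], [0, 0, 0]], [[0, -0.2975, -0.1], [0, 0, 0]], [[0, -0.2975, -0.2], [0, 0, 0]], [[0, -0.2975, -0.2], [0, 0, 0]]]}}

```text
time: 20.12
tool_pos: [0.4609, -0.3122, 0.0464]
tcp_rot: [-1.171, 1.277, -1.261]
wrist_force: [0.4, -0.6, 0.7]
width: 0.391
```

Run:
```python
from h import *
s=bot.read_state();print(s['time'],s['tool_pos'],s['width'],s['q'].round(2))
snap('scene','s9.png',(90,150,260,310),4)
snap('top','t9.png',(290,130,400,250),5)
mk('top','plate2_mid');mk('top','tray_in');mk('scene','tray_in')
```

```text
20.125 [ 0.46089277 -0.31216071  0.04637474] 0.3907758225814704 [-0.64  0.23  2.01  0.    0.9   1.01]
top plate2_mid 0.59 [ 0.465  -0.3186  0.005 ] [341. 200.]
top plate2_mid 0.57 [ 0.4607 -0.3139  0.0524] [342. 201.]
top plate2_mid 0.48 [0.5801 0.2036 0.0856] [182. 165.]
top tray_in 0.77 [ 0.467  -0.3184  0.0017] [341. 200.]
top tray_in 0.54 [ 0.6962 -0.21   -0.0027] [308. 133.]
scene tray_in 0.85 [ 0.4624 -0.3196  0.0042] [163. 248.]
scene tray_in 0.15 [0.4918 0.2549 0.0952] [317. 160.]
```

View pics/s9.png

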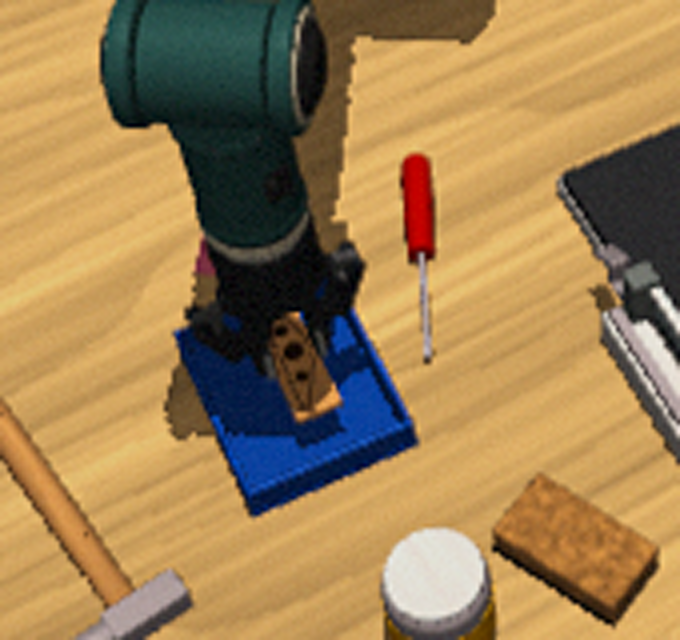

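View pics/t9.png

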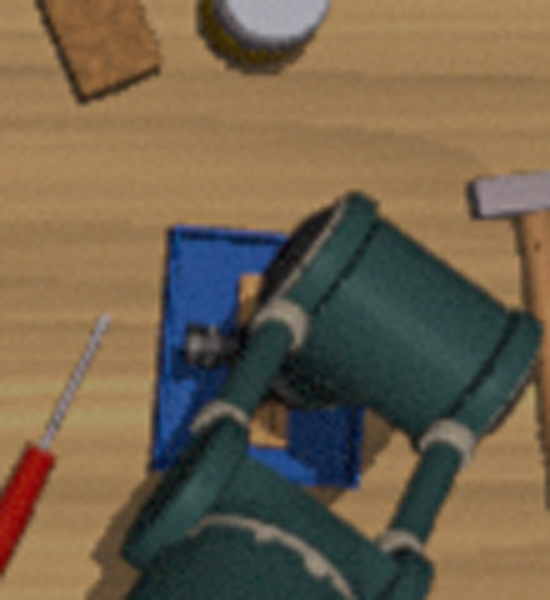

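Request:
{"method": "play_rows", "body": {"motion": [[[0.01, -0.01, -0.05], [0, 0, 0]], [[0.01, -0.01, -0.085], [0, 0, 0]], [[0.01, -0.01, -0.085], [0, 0, 0]]]}}

```text
time: 20.75
tool_pos: [0.4661, -0.3196, 0.0137]
tcp_rot: [-1.169, 1.275, -1.267]
wrist_force: [-0.9, -0.1, -0.7]
width: 0.392
```

Request:
{"method": "play_rows", "body": {"motion": [[[0, 0, 0], [0, 0, 0]], [[0, 0, 0], [0, 0, 0]], [[0, 0, 0.05], [0, 0, 0]], [[0, 0, 0.18], [0, 0, 0]], [[0, 0, 0.3], [0, 0, 0]], [[0, 0, 0.3], [0, 0, 0]]], "gripper": 0.35}}

```text
time: 21.5
tool_pos: [0.4714, -0.3234, 0.1423]
tcp_rot: [-1.166, 1.261, -1.28]
wrist_force: [0.5, 0.3, -0.9]
width: 0.648
```

Run:
```python
from h import *
s=bot.read_state();print(s['time'],s['tool_pos'],s['width'])
snap('scene','s10.png',(90,150,260,310),4)
cams.read_camera('top');plates('scene');plates('top')
```

```text
21.5 [ 0.47141938 -0.32336471  0.14233218] 0.6479311241374412
scene plate1_mid 0.76 [0.644 0.046 0.033] bed [ 0.078 -0.024]
scene plate1_mid 0.73 [0.352 0.313 0.002] bed [-0.235  0.217]
scene plate1_mid 0.64 [ 0.701  0.336 -0.002] bed [0.11 0.27]
scene plate2_mid 0.84 [ 0.469 -0.322  0.009] bed [-0.065 -0.406]
scene plate2_mid 0.53 [0.573 0.081 0.029] bed [0.004 0.005]
scene plate2_mid 0.16 [0.495 0.254 0.093] bed [-0.088  0.17 ]
scene plate3_mid 0.85 [ 0.65  -0.008  0.03 ] bed [ 0.089 -0.078]
scene plate4_mid 0.61 [0.645 0.098 0.033] bed [0.074 0.028]
top plate1_mid 0.87 [0.642 0.043 0.028] bed [ 0.077 -0.028]
top plate1_mid 0.69 [ 0.344  0.311 -0.001] bed [-0.242  0.214]
top plate1_mid 0.33 [ 0.701 -0.207 -0.004] bed [ 0.156 -0.272]
top plate2_mid 0.55 [ 0.464 -0.321  0.013] bed [-0.07  -0.405]
top plate2_mid 0.25 [ 0.53  -0.063  0.075] bed [-0.026 -0.143]
top plate3_mid 0.78 [ 0.646 -0.011  0.029] bed [ 0.085 -0.081]
top plate4_mid 0.66 [0.644 0.1   0.031] bed [0.074 0.029]
```

View pics/s10.png

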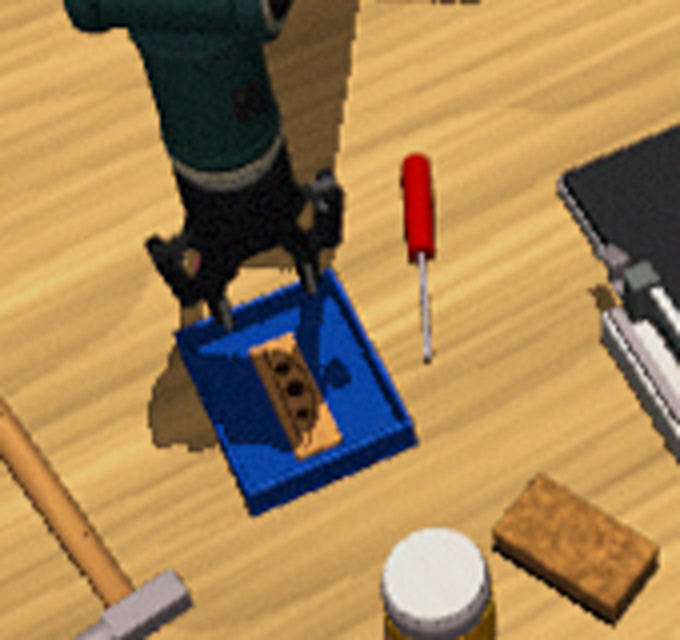

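Plate2 lies flat in the middle of the tray, at crop pixel (295,395). Next is plate4.

Request:
{"method": "play_rows", "body": {"motion": [[[0.3, 0.9, 0.02], [0, 0, 0]], [[0.3, 0.9, 0.02], [0, 0, 0]], [[0.3, 0.9, 0.02], [0, 0, 0]], [[0.3, 0.9, 0.02], [0, 0, 0]], [[0.3, 0.9, 0.02], [0, 0, 0]], [[0.3, 0.9, 0.02], [0, 0, 0]], [[0.3, 0.9, 0.02], [0, 0, 0]], [[0.3, 0.9, 0.02], [0, 0, 0]]], "gripper": 1}}

```text
time: 23.0
tool_pos: [0.5875, 0.0395, 0.1435]
tcp_rot: [-1.17, 1.27, -1.27]
wrist_force: [-0.3, -0.8, 0.1]
width: -0.002
```

Request:
{"method": "play_rows", "body": {"motion": [[[0.1075, 0.1425, 0], [0, 0, 0]], [[0.1075, 0.1425, 0], [0, 0, 0]], [[0.1075, 0.1425, -0.1], [0, 0, 0]], [[0.1075, 0.1425, -0.21], [0, 0, 0]], [[0.1075, 0.1425, -0.21], [0, 0, 0]], [[0.1075, 0.1425, -0.21], [0, 0, 0]], [[0.1075, 0.1425, -0.21], [0, 0, 0]]]}}

```text
time: 23.88
tool_pos: [0.6328, 0.0959, 0.0628]
tcp_rot: [-1.164, 1.268, -1.273]
wrist_force: [-0.0, 0.3, 0.6]
width: 0.001
```

Request:
{"method": "play_rows", "body": {"motion": [[[0, 0.004, -0.04], [0, 0, 0]], [[0, 0.004, -0.06], [0, 0, 0]], [[0, 0.004, -0.068], [0, 0, 0]], [[0, 0.004, -0.068], [0, 0, 0]], [[0, 0.004, -0.068], [0, 0, 0]]]}}

```text
time: 24.5
tool_pos: [0.6306, 0.098, 0.036]
tcp_rot: [-1.169, 1.271, -1.27]
wrist_force: [-9.1, -1.2, 20.7]
width: 0.003
```

Request:
{"method": "play_rows", "body": {"motion": [[[-0.02, 0.0017, 0.004], [0, 0, 0]], [[-0.045, 0.0038, 0.004], [0, 0, 0]], [[-0.07, 0.0059, 0.004], [0, 0, 0]], [[-0.095, 0.008, 0.004], [0, 0, 0]], [[-0.12, 0.0101, 0.004], [0, 0, 0]], [[-0.145, 0.0122, 0.004], [0, 0, 0]], [[-0.17, 0.0143, 0.004], [0, 0, 0]], [[-0.199, 0.0168, 0.004], [0, 0, 0]]]}}

```text
time: 25.5
tool_pos: [0.5538, 0.105, 0.0361]
tcp_rot: [-1.163, 1.267, -1.273]
wrist_force: [3.1, -0.4, 6.6]
width: -0.003
```

Request:
{"method": "play_rows", "body": {"motion": [[[-0.025, 0.0021, 0], [0, 0, 0]], [[-0.05, 0.0042, 0], [0, 0, 0]], [[-0.075, 0.0063, 0], [0, 0, 0]], [[-0.1, 0.0084, 0], [0, 0, 0]], [[-0.125, 0.0105, 0], [0, 0, 0]], [[-0.15, 0.0126, 0], [0, 0, 0]], [[-0.18, 0.015, 0], [0, 0, 0]], [[-0.18, 0.015, 0], [0, 0, 0]], [[-0.18, 0.015, 0.02], [0, 0, 0]]]}}

```text
time: 26.62
tool_pos: [0.478, 0.1106, 0.0419]
tcp_rot: [-1.17, 1.272, -1.27]
wrist_force: [-1.0, 0.2, -0.3]
width: -0.001
```

Request:
{"method": "play_rows", "body": {"motion": [[[0, 0, 0.15], [0, 0, 0]], [[0, 0, 0.15], [0, 0, 0]], [[0, 0, 0.15], [0, 0, 0]]], "gripper": 0.25}}

```text
time: 27.0
tool_pos: [0.4786, 0.1105, 0.1021]
tcp_rot: [-1.169, 1.271, -1.271]
wrist_force: [0.0, 0.3, 0.4]
width: 0.637
```

Run:
```python
from h import *
s=bot.read_state();print(s['time'],s['tool_pos'],s['wrist_force'])
snap('scene','s11.png',(200,110,370,260),4.5);cams.read_camera('top')
plates('top',('plate4_mid',));plates('scene',('plate4_mid','plate1_mid'));wood('scene')
```

```text
27.0 [0.47860541 0.11054956 0.10213314] [0.03564575 0.30672525 0.39255151]
top plate4_mid 0.39 [ 0.645 -0.009  0.029] bed [ 0.084 -0.08 ]
top plate4_mid 0.24 [ 0.463 -0.322  0.011] bed [-0.072 -0.406]
scene plate4_mid 0.63 [0.656 0.071 0.03 ] bed [0.088 0.002]
scene plate4_mid 0.53 [0.493 0.112 0.032] bed [-0.077  0.028]
scene plate1_mid 0.8 [ 0.277 -0.294  0.006] bed [-0.258 -0.394]
scene plate1_mid 0.61 [0.644 0.049 0.034] bed [ 0.078 -0.021]
scene plate1_mid 0.48 [0.353 0.314 0.   ] bed [-0.235  0.218]
scene rect centre [497.3 110.1] size [ 40.7 115.7] ang 85.8
scene rect centre [413.5  34.1] size [148.3  13.5] ang 85.4
```

View pics/s11.png

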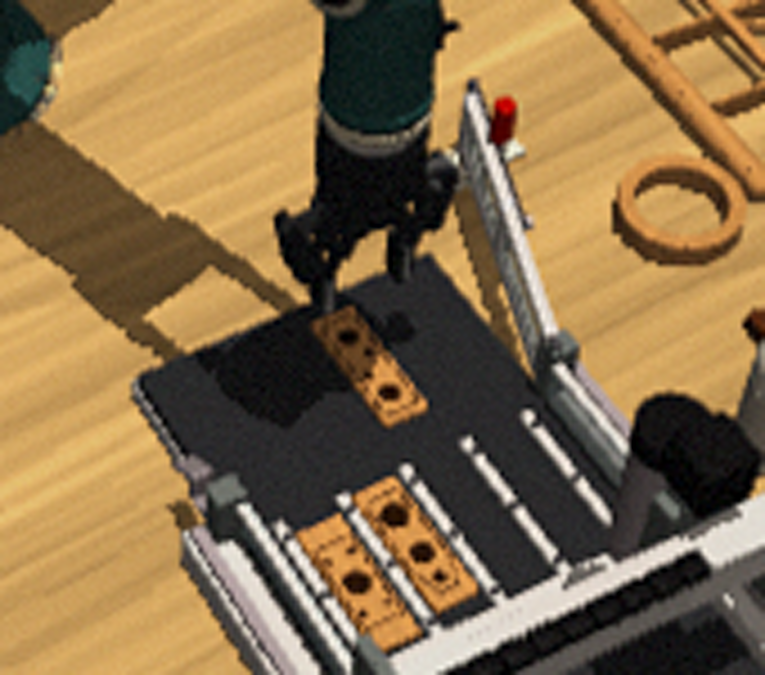

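Plate4 is on the open front, at crop pixel (370,365) with its centre near (0.495, 0.110). I'll grip it.

Request:
{"method": "play_rows", "body": {"motion": [[[0.042, -0.002, 0], [0, 0, 0]], [[0.042, -0.002, -0.1], [0, 0, 0]], [[0.042, -0.002, -0.165], [0, 0, 0]], [[0.042, -0.002, -0.18], [0, 0, 0]], [[0.042, -0.002, -0.18], [0, 0, 0]]]}}

```text
time: 27.92
tool_pos: [0.4967, 0.1098, 0.0305]
tcp_rot: [-1.168, 1.271, -1.271]
wrist_force: [-0.6, 0.3, 0.3]
width: 0.752
```

Request:
{"method": "play_rows", "body": {"motion": [[[0, 0, 0], [0, 0, 0]], [[0, 0, 0], [0, 0, 0]], [[0, 0, 0], [0, 0, 0]], [[0, 0, 0], [0, 0, 0]]], "gripper": 1, "squeeze": 50}}

```text
time: 28.42
tool_pos: [0.4976, 0.1101, 0.0322]
tcp_rot: [-1.165, 1.269, -1.272]
wrist_force: [0.2, 0.0, 6.5]
width: 0.394
```

Request:
{"method": "play_rows", "body": {"motion": [[[0, 0, 0.06], [0, 0, 0]], [[0, 0, 0.15], [0, 0, 0]], [[0, 0, 0.25], [0, 0, 0]], [[0, 0, 0.25], [0, 0, 0]]]}}

```text
time: 28.92
tool_pos: [0.4993, 0.1104, 0.1348]
tcp_rot: [-1.161, 1.265, -1.273]
wrist_force: [0.6, 0.3, 0.2]
width: 0.391
```

Request:
{"method": "play_rows", "body": {"motion": [[[-0.072, -0.9, 0], [0, 0, 0]], [[-0.072, -0.9, 0], [0, 0, 0]], [[-0.072, -0.9, 0], [0, 0, 0]], [[-0.072, -0.9, 0], [0, 0, 0]], [[-0.072, -0.9, 0], [0, 0, 0]], [[-0.072, -0.9, 0], [0, 0, 0]], [[-0.072, -0.9, 0], [0, 0, 0]], [[-0.072, -0.9, 0], [0, 0, 0]]]}}

```text
time: 29.92
tool_pos: [0.4664, -0.2495, 0.1294]
tcp_rot: [-1.168, 1.274, -1.27]
wrist_force: [-0.1, 0.4, -1.2]
width: 0.398
```

Request:
{"method": "play_rows", "body": {"motion": [[[0, -0.177, 0], [0, 0, 0]], [[0, -0.177, 0], [0, 0, 0]], [[0, -0.177, -0.02], [0, 0, 0]], [[0, -0.177, -0.12], [0, 0, 0]], [[0, -0.177, -0.22], [0, 0, 0]], [[0, -0.177, -0.27], [0, 0, 0]], [[0, -0.177, -0.27], [0, 0, 0]], [[0, -0.177, -0.27], [0, 0, 0]]]}}

```text
time: 30.92
tool_pos: [0.4678, -0.3201, 0.023]
tcp_rot: [-1.169, 1.269, -1.27]
wrist_force: [0.1, -0.0, 0.2]
width: 0.394
```

Run:
```python
from h import *
s=bot.read_state();print(s['time'],s['tool_pos'],s['width'],s['wrist_force'])
snap('scene','s12.png',(90,150,260,310),4)
```

```text
30.925 [ 0.46783564 -0.32013316  0.02303476] 0.3935168456125001 [ 0.0796453  -0.02151356  0.21889198]
```

View pics/s12.png

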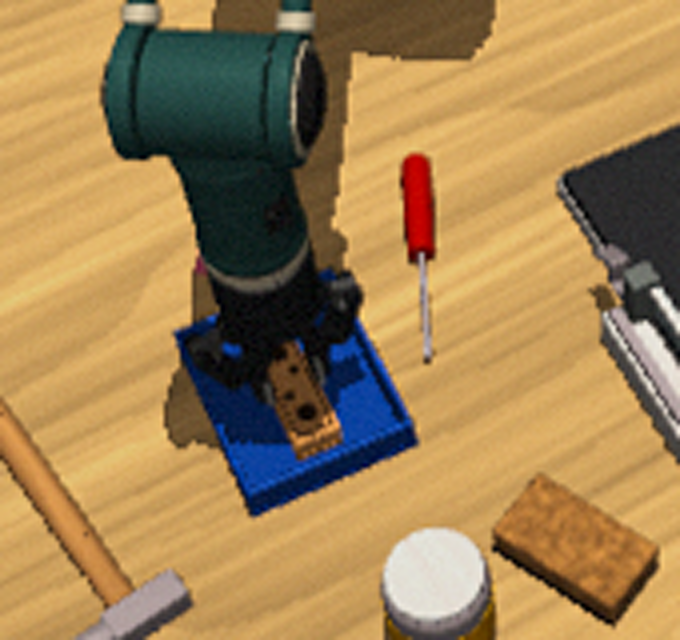

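Request:
{"method": "play_rows", "body": {"motion": [[[0, 0, -0.018], [0, 0, 0]], [[0, 0, -0.018], [0, 0, 0]]]}}

```text
time: 31.22
tool_pos: [0.4672, -0.3209, 0.0153]
tcp_rot: [-1.168, 1.271, -1.271]
wrist_force: [-0.2, 0.3, 1.0]
width: 0.392
```

Request:
{"method": "play_rows", "body": {"motion": [[[0, 0, 0], [0, 0, 0]], [[0, 0, 0], [0, 0, 0]], [[0, 0, 0.05], [0, 0, 0]], [[0, 0, 0.18], [0, 0, 0]], [[0, 0, 0.3], [0, 0, 0]], [[0, 0, 0.3], [0, 0, 0]]], "gripper": 0.35}}

```text
time: 31.98
tool_pos: [0.4706, -0.3236, 0.141]
tcp_rot: [-1.166, 1.261, -1.28]
wrist_force: [0.7, -0.0, -0.3]
width: 0.651
```

Run:
```python
from h import *
s=bot.read_state();print(s['time'],s['tool_pos'],s['width'])
snap('scene','s13.png',(90,150,330,310),3)
cams.read_camera('top');plates('scene');plates('top')
```

```text
31.975 [ 0.47059449 -0.32358826  0.14099677] 0.6508658435507296
scene plate1_mid 0.6 [0.643 0.046 0.031] bed [ 0.078 -0.024]
scene plate1_mid 0.42 [ 0.35   0.311 -0.   ] bed [-0.237  0.215]
scene plate3_mid 0.89 [ 0.649 -0.01   0.031] bed [ 0.088 -0.08 ]
scene plate4_mid 0.91 [ 0.466 -0.321  0.012] bed [-0.068 -0.405]
scene plate4_mid 0.61 [ 0.648 -0.058  0.073] bed [ 0.091 -0.128]
scene plate4_mid 0.54 [0.642 0.046 0.032] bed [ 0.076 -0.025]
top plate1_mid 0.8 [ 0.345  0.311 -0.004] bed [-0.241  0.215]
top plate1_mid 0.78 [0.641 0.048 0.032] bed [ 0.075 -0.022]
top plate3_mid 0.57 [ 0.642 -0.008  0.027] bed [ 0.081 -0.079]
top plate3_mid 0.23 [0.403 0.299 0.115] bed [-0.183  0.207]
top plate4_mid 0.61 [ 0.463 -0.321  0.01 ] bed [-0.071 -0.406]
```

View pics/s13.png

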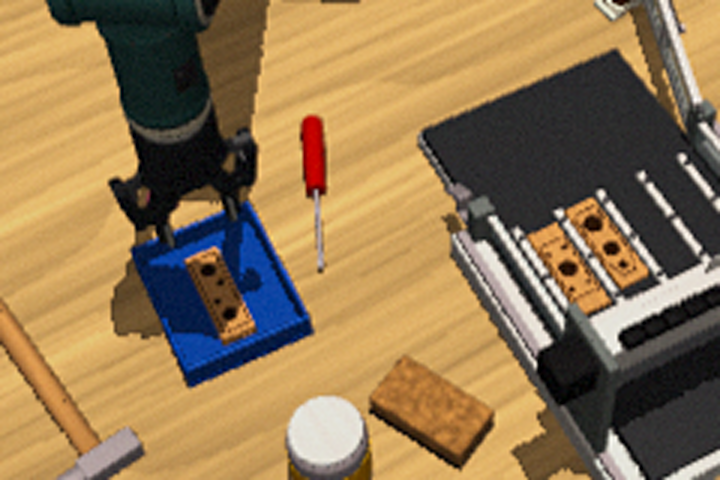

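Plates 2 and 4 are stacked in the tray at crop pixel (222,295). Next is plate1, the brown one in the lane at (607,243); the pink and white ones stay where they are.

Request:
{"method": "play_rows", "body": {"motion": [[[0.4025, 0.917, 0.02], [0, 0, 0]], [[0.4025, 0.917, 0.02], [0, 0, 0]], [[0.4025, 0.917, 0.02], [0, 0, 0]], [[0.4025, 0.917, 0.02], [0, 0, 0]], [[0.4025, 0.917, 0.02], [0, 0, 0]], [[0.4025, 0.917, 0.02], [0, 0, 0]], [[0.4025, 0.917, 0.02], [0, 0, 0]], [[0.4025, 0.917, -0.06], [0, 0, 0]], [[0.4025, 0.917, -0.18], [0, 0, 0]], [[0.4025, 0.917, -0.19], [0, 0, 0]]], "gripper": 1}}

```text
time: 33.72
tool_pos: [0.6238, 0.0451, 0.0546]
tcp_rot: [-1.176, 1.278, -1.267]
wrist_force: [0.0, -0.2, -0.1]
width: 0.0
```

Request:
{"method": "play_rows", "body": {"motion": [[[0, 0, -0.03], [0, 0, 0]], [[0, 0, -0.05], [0, 0, 0]], [[0, 0, -0.05], [0, 0, 0]], [[0, 0, -0.05], [0, 0, 0]]]}}

```text
time: 34.22
tool_pos: [0.629, 0.0457, 0.0403]
tcp_rot: [-1.167, 1.27, -1.272]
wrist_force: [-0.3, 0.1, -0.1]
width: 0.004
```

Request:
{"method": "play_rows", "body": {"motion": [[[0, 0, -0.01], [0, 0, 0]], [[0, 0, -0.018], [0, 0, 0]], [[0, 0, -0.018], [0, 0, 0]], [[0, 0, -0.018], [0, 0, 0]]]}}

```text
time: 34.72
tool_pos: [0.6293, 0.0459, 0.036]
tcp_rot: [-1.167, 1.269, -1.272]
wrist_force: [-6.2, -0.5, 19.6]
width: 0.002
```

Request:
{"method": "play_rows", "body": {"motion": [[[-0.02, 0.0017, 0.003], [0, 0, 0]], [[-0.045, 0.0038, 0.003], [0, 0, 0]], [[-0.07, 0.0059, 0.003], [0, 0, 0]], [[-0.095, 0.008, 0.003], [0, 0, 0]], [[-0.12, 0.0101, 0.003], [0, 0, 0]], [[-0.145, 0.0122, 0.003], [0, 0, 0]], [[-0.17, 0.0143, 0.003], [0, 0, 0]], [[-0.199, 0.0168, 0.003], [0, 0, 0]]]}}

```text
time: 35.72
tool_pos: [0.5526, 0.0526, 0.0361]
tcp_rot: [-1.161, 1.264, -1.274]
wrist_force: [4.3, -0.2, 6.9]
width: 0.001
```

Request:
{"method": "play_rows", "body": {"motion": [[[-0.025, 0.0021, 0], [0, 0, 0]], [[-0.05, 0.0042, 0], [0, 0, 0]], [[-0.075, 0.0063, 0], [0, 0, 0]], [[-0.1, 0.0084, 0], [0, 0, 0]], [[-0.125, 0.0105, 0], [0, 0, 0]], [[-0.15, 0.0126, 0], [0, 0, 0]], [[-0.187, 0.0157, 0], [0, 0, 0]], [[-0.187, 0.0157, 0], [0, 0, 0]], [[-0.187, 0.0157, 0.02], [0, 0, 0]]]}}

```text
time: 36.85
tool_pos: [0.4736, 0.0589, 0.0416]
tcp_rot: [-1.168, 1.271, -1.271]
wrist_force: [-0.0, -0.3, 0.2]
width: 0.004
```

Request:
{"method": "play_rows", "body": {"motion": [[[0, 0, 0.15], [0, 0, 0]], [[0, 0, 0.15], [0, 0, 0]], [[0, 0, 0.15], [0, 0, 0]]], "gripper": 0.25}}

```text
time: 37.22
tool_pos: [0.4733, 0.0588, 0.1011]
tcp_rot: [-1.169, 1.271, -1.271]
wrist_force: [-0.2, 0.4, -0.2]
width: 0.639
```

Run:
```python
from h import *
s=bot.read_state();print(s['time'],s['tool_pos'],s['wrist_force'])
snap('scene','s14.png',(200,110,370,260),4.5);cams.read_camera('top')
plates('top',('plate1_mid',));plates('scene',('plate1_mid','plate3_mid'));wood('scene')
```

```text
37.225 [0.47334733 0.05877287 0.10108192] [-0.19891485  0.43524397 -0.21376576]
top plate1_mid 0.85 [ 0.346  0.312 -0.   ] bed [-0.241  0.216]
top plate1_mid 0.57 [ 0.277 -0.289 -0.   ] bed [-0.259 -0.389]
scene plate1_mid 0.86 [0.492 0.059 0.034] bed [-0.075 -0.024]
scene plate1_mid 0.68 [ 0.351  0.31  -0.   ] bed [-0.236  0.214]
scene plate1_mid 0.51 [ 0.28  -0.288  0.003] bed [-0.256 -0.388]
scene plate3_mid 0.78 [ 0.649 -0.01   0.033] bed [ 0.088 -0.08 ]
scene rect centre [493.   57.8] size [ 40.4 114.8] ang 86.9
```

View pics/s14.png

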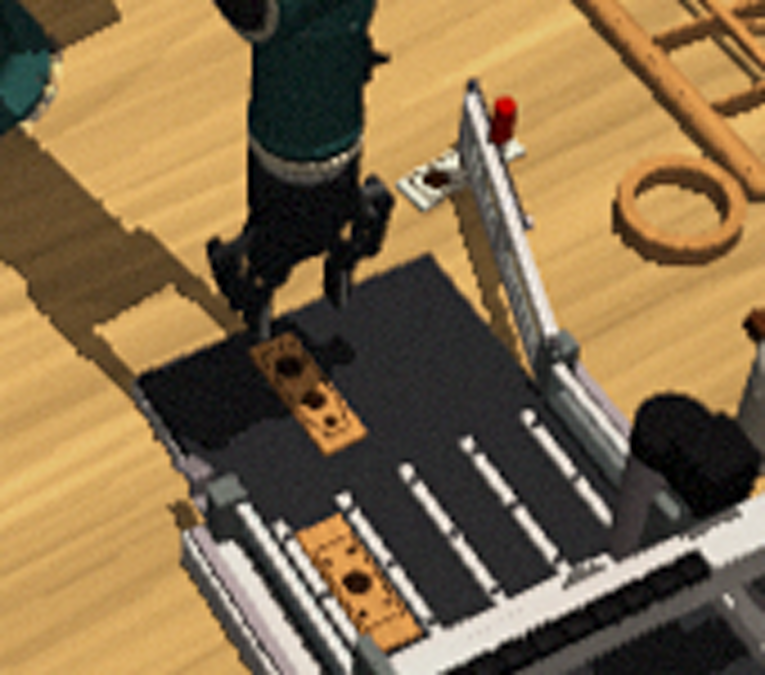

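Plate1 is on the front, at crop pixel (308,393) with its centre near (0.492, 0.058). I'll grip it.

Request:
{"method": "play_rows", "body": {"motion": [[[0.046, -0.002, 0], [0, 0, 0]], [[0.046, -0.002, -0.1], [0, 0, 0]], [[0.046, -0.002, -0.165], [0, 0, 0]], [[0.046, -0.002, -0.178], [0, 0, 0]], [[0.046, -0.002, -0.178], [0, 0, 0]]]}}

```text
time: 38.15
tool_pos: [0.493, 0.058, 0.0301]
tcp_rot: [-1.168, 1.271, -1.271]
wrist_force: [0.2, -0.7, -0.1]
width: 0.747
```

Request:
{"method": "play_rows", "body": {"motion": [[[0, 0, 0], [0, 0, 0]], [[0, 0, 0], [0, 0, 0]], [[0, 0, 0], [0, 0, 0]], [[0, 0, 0], [0, 0, 0]]], "gripper": 1, "squeeze": 50}}

```text
time: 38.65
tool_pos: [0.4939, 0.0581, 0.0318]
tcp_rot: [-1.166, 1.268, -1.272]
wrist_force: [-1.0, -0.2, 6.7]
width: 0.395
```

Request:
{"method": "play_rows", "body": {"motion": [[[0, 0, 0.06], [0, 0, 0]], [[0, 0, 0.15], [0, 0, 0]], [[0, 0, 0.25], [0, 0, 0]], [[0, 0, 0.25], [0, 0, 0]]]}}

```text
time: 39.15
tool_pos: [0.4955, 0.0583, 0.1344]
tcp_rot: [-1.161, 1.265, -1.274]
wrist_force: [0.5, 0.7, -0.6]
width: 0.399
```

Request:
{"method": "play_rows", "body": {"motion": [[[-0.062, -0.947, 0], [0, 0, 0]], [[-0.062, -0.947, 0], [0, 0, 0]], [[-0.062, -0.947, 0], [0, 0, 0]], [[-0.062, -0.947, 0], [0, 0, 0]], [[-0.062, -0.947, 0], [0, 0, 0]], [[-0.062, -0.947, 0], [0, 0, 0]], [[-0.062, -0.947, 0], [0, 0, 0]], [[-0.062, -0.947, 0], [0, 0, 0]], [[-0.062, -0.947, 0], [0, 0, 0]]]}}

```text
time: 40.28
tool_pos: [0.4671, -0.319, 0.1293]
tcp_rot: [-1.169, 1.271, -1.268]
wrist_force: [-0.2, 0.6, 0.4]
width: 0.397
```

Request:
{"method": "play_rows", "body": {"motion": [[[0, 0, -0.12], [0, 0, 0]], [[0, 0, -0.22], [0, 0, 0]], [[0, 0, -0.26], [0, 0, 0]], [[0, 0, -0.26], [0, 0, 0]], [[0, 0, -0.26], [0, 0, 0]]]}}

```text
time: 40.9
tool_pos: [0.4689, -0.3213, 0.0278]
tcp_rot: [-1.168, 1.268, -1.273]
wrist_force: [0.3, -0.1, -0.1]
width: 0.395
```

Run:
```python
from h import *
s=bot.read_state();print(s['time'],s['tool_pos'],s['width'],s['wrist_force'])
snap('scene','s15.png',(90,150,260,310),4)
```

```text
40.9 [ 0.46893924 -0.32132103  0.02782178] 0.3950869001931071 [ 0.34778622 -0.11133205 -0.11692156]
```

View pics/s15.png

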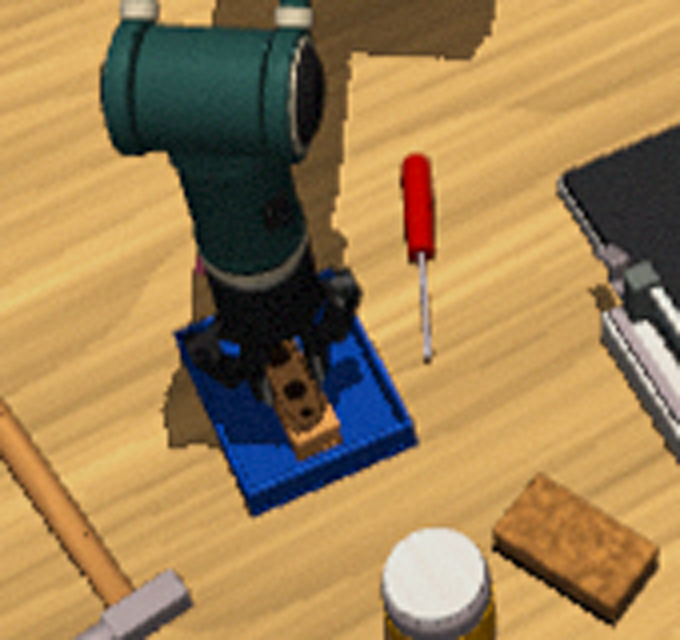

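Request:
{"method": "play_rows", "body": {"motion": [[[0, 0, -0.012], [0, 0, 0]], [[0, 0, -0.012], [0, 0, 0]]]}}

```text
time: 41.2
tool_pos: [0.4676, -0.321, 0.0216]
tcp_rot: [-1.168, 1.271, -1.271]
wrist_force: [0.2, -0.0, -1.3]
width: 0.391
```

Request:
{"method": "play_rows", "body": {"motion": [[[0, 0, 0], [0, 0, 0]], [[0, 0, 0], [0, 0, 0]], [[0, 0, 0.05], [0, 0, 0]], [[0, 0, 0.18], [0, 0, 0]], [[0, 0, 0.3], [0, 0, 0]], [[0, 0, 0.3], [0, 0, 0]]], "gripper": 0.35}}

```text
time: 41.95
tool_pos: [0.4707, -0.3233, 0.1469]
tcp_rot: [-1.166, 1.262, -1.279]
wrist_force: [1.2, -1.6, 0.2]
width: 0.652
```

Run:
```python
from h import *
s=bot.read_state();print(s['time'],s['tool_pos'],s['width'])
snap('scene','s16.png',(90,150,330,310),3)
cams.read_camera('top');plates('scene');plates('top')
```

```text
41.95 [ 0.47071479 -0.32328789  0.14690038] 0.6523655194474188
scene plate1_mid 0.92 [ 0.465 -0.318  0.022] bed [-0.069 -0.402]
scene plate1_mid 0.69 [0.352 0.313 0.001] bed [-0.235  0.217]
scene plate1_mid 0.55 [ 0.539 -0.067  0.077] bed [-0.016 -0.146]
scene plate3_mid 0.82 [ 0.651 -0.01   0.032] bed [ 0.09  -0.079]
scene plate4_mid 0.42 [ 0.649  0.465 -0.002] bed [0.048 0.393]
top plate1_mid 0.67 [ 0.344  0.308 -0.002] bed [-0.243  0.211]
top plate2_mid 0.15 [0.651 0.072 0.025] bed [0.083 0.002]
top plate3_mid 0.78 [ 0.643 -0.011  0.029] bed [ 0.082 -0.081]
top plate3_mid 0.33 [ 0.694 -0.319 -0.001] bed [ 0.159 -0.384]
top plate3_mid 0.17 [0.651 0.071 0.029] bed [0.083 0.001]
```

View pics/s16.png

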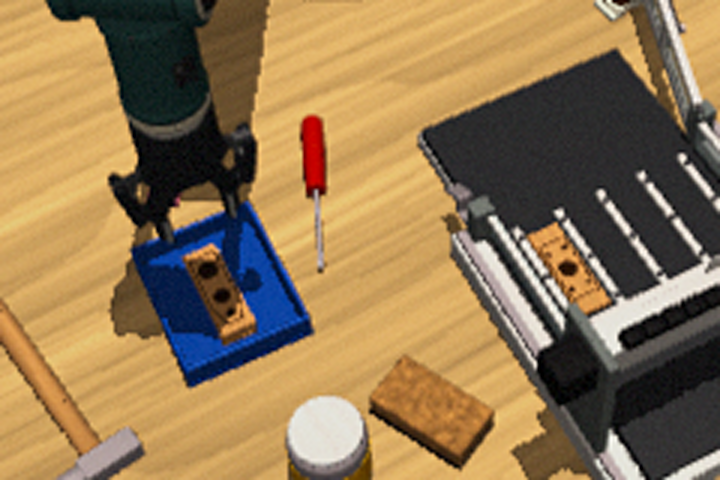

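Three plates are in the stack. Plate3 remains in the right lane, at crop pixel (568,267).

Request:
{"method": "play_rows", "body": {"motion": [[[0.41, 0.786, 0.02], [0, 0, 0]], [[0.41, 0.786, 0.02], [0, 0, 0]], [[0.41, 0.786, 0.02], [0, 0, 0]], [[0.41, 0.786, 0.02], [0, 0, 0]], [[0.41, 0.786, 0.02], [0, 0, 0]], [[0.41, 0.786, 0.02], [0, 0, 0]], [[0.41, 0.786, 0.02], [0, 0, 0]], [[0.41, 0.786, -0.06], [0, 0, 0]], [[0.41, 0.786, -0.18], [0, 0, 0]], [[0.41, 0.786, -0.2], [0, 0, 0]]], "gripper": 1}}

```text
time: 43.7
tool_pos: [0.6271, -0.0072, 0.0569]
tcp_rot: [-1.175, 1.278, -1.267]
wrist_force: [-0.8, -0.1, 0.3]
width: 0.002
```

Request:
{"method": "play_rows", "body": {"motion": [[[0, 0, -0.03], [0, 0, 0]], [[0, 0, -0.05], [0, 0, 0]], [[0, 0, -0.05], [0, 0, 0]], [[0, 0, -0.05], [0, 0, 0]]]}}

```text
time: 44.2
tool_pos: [0.6323, -0.0065, 0.0424]
tcp_rot: [-1.167, 1.269, -1.272]
wrist_force: [1.1, -0.8, -0.7]
width: -0.002
```

Request:
{"method": "play_rows", "body": {"motion": [[[0, 0, -0.012], [0, 0, 0]], [[0, 0, -0.022], [0, 0, 0]], [[0, 0, -0.022], [0, 0, 0]], [[0, 0, -0.022], [0, 0, 0]]]}}

```text
time: 44.7
tool_pos: [0.6323, -0.0064, 0.036]
tcp_rot: [-1.167, 1.27, -1.271]
wrist_force: [-7.0, -0.6, 17.9]
width: -0.005
```

Request:
{"method": "play_rows", "body": {"motion": [[[-0.02, 0.0017, 0.002], [0, 0, 0]], [[-0.045, 0.0038, 0.002], [0, 0, 0]], [[-0.07, 0.0059, 0.002], [0, 0, 0]], [[-0.095, 0.008, 0.002], [0, 0, 0]], [[-0.12, 0.0101, 0.002], [0, 0, 0]], [[-0.145, 0.0122, 0.002], [0, 0, 0]], [[-0.17, 0.0143, 0.002], [0, 0, 0]], [[-0.199, 0.0168, 0.002], [0, 0, 0]]]}}

```text
time: 45.7
tool_pos: [0.5559, 0.0001, 0.036]
tcp_rot: [-1.162, 1.264, -1.275]
wrist_force: [4.0, -0.2, 6.9]
width: 0.0
```

Request:
{"method": "play_rows", "body": {"motion": [[[-0.025, 0.0021, 0], [0, 0, 0]], [[-0.05, 0.0042, 0], [0, 0, 0]], [[-0.075, 0.0063, 0], [0, 0, 0]], [[-0.1, 0.0084, 0], [0, 0, 0]], [[-0.125, 0.0105, 0], [0, 0, 0]], [[-0.15, 0.0126, 0], [0, 0, 0]], [[-0.18, 0.015, 0], [0, 0, 0]], [[-0.207, 0.0174, 0], [0, 0, 0]], [[-0.207, 0.0174, 0], [0, 0, 0]], [[-0.207, 0.0174, 0.02], [0, 0, 0]]]}}

```text
time: 46.95
tool_pos: [0.469, 0.0073, 0.0417]
tcp_rot: [-1.168, 1.271, -1.271]
wrist_force: [-0.4, -0.1, -0.2]
width: -0.002
```

Request:
{"method": "play_rows", "body": {"motion": [[[0, 0, 0.15], [0, 0, 0]], [[0, 0, 0.15], [0, 0, 0]], [[0, 0, 0.15], [0, 0, 0]]], "gripper": 0.25}}

```text
time: 47.32
tool_pos: [0.4687, 0.0073, 0.1012]
tcp_rot: [-1.168, 1.271, -1.271]
wrist_force: [-0.3, 0.4, 0.4]
width: 0.635
```

Run:
```python
from h import *
s=bot.read_state();print(s['time'],s['tool_pos'],s['wrist_force'])
snap('scene','s17.png',(200,110,370,260),4.5);cams.read_camera('top')
plates('top',('plate3_mid',));plates('scene',('plate3_mid',));wood('scene')
```

```text
47.325 [0.46866077 0.00729772 0.10115024] [-0.33453022  0.42495543  0.44584143]
scene plate3_mid 0.76 [0.49  0.002 0.033] bed [-0.071 -0.082]
scene plate3_mid 0.61 [ 0.648  0.463 -0.001] bed [0.048 0.391]
scene rect centre [491.3   4.9] size [ 40.6 114.7] ang 85.1
scene rect centre [437.7 175.3] size [147.8  73.6] ang 51.7
```

View pics/s17.png

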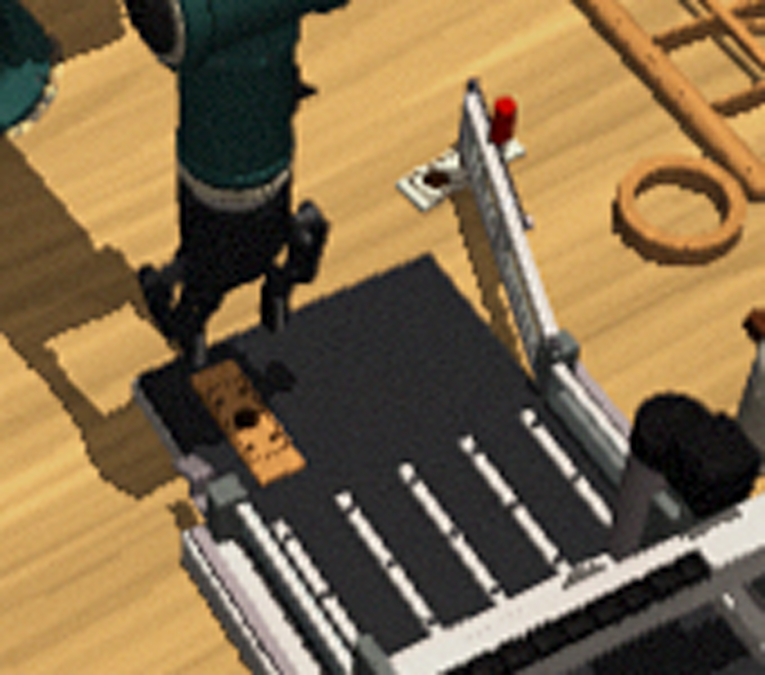

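Request:
{"method": "play_rows", "body": {"motion": [[[0.05, -0.005, 0], [0, 0, 0]], [[0.05, -0.005, -0.1], [0, 0, 0]], [[0.05, -0.005, -0.165], [0, 0, 0]], [[0.05, -0.005, -0.178], [0, 0, 0]], [[0.05, -0.005, -0.178], [0, 0, 0]]]}}

```text
time: 48.2
tool_pos: [0.4888, 0.0053, 0.0298]
tcp_rot: [-1.169, 1.272, -1.27]
wrist_force: [0.1, 0.7, 0.3]
width: 0.753
```

Request:
{"method": "play_rows", "body": {"motion": [[[0, 0, 0], [0, 0, 0]], [[0, 0, 0], [0, 0, 0]], [[0, 0, 0], [0, 0, 0]], [[0, 0, 0], [0, 0, 0]]], "gripper": 1, "squeeze": 50}}

```text
time: 48.7
tool_pos: [0.4905, 0.0052, 0.0317]
tcp_rot: [-1.166, 1.269, -1.272]
wrist_force: [-0.6, 0.5, 6.9]
width: 0.394
```

Request:
{"method": "play_rows", "body": {"motion": [[[0, 0, 0.06], [0, 0, 0]], [[0, 0, 0.15], [0, 0, 0]], [[0, 0, 0.25], [0, 0, 0]], [[0, 0, 0.25], [0, 0, 0]]]}}

```text
time: 49.2
tool_pos: [0.4924, 0.0052, 0.1343]
tcp_rot: [-1.162, 1.264, -1.275]
wrist_force: [0.6, 0.5, -0.3]
width: 0.401
```

Request:
{"method": "play_rows", "body": {"motion": [[[-0.055, -0.815, 0], [0, 0, 0]], [[-0.055, -0.815, 0], [0, 0, 0]], [[-0.055, -0.815, 0], [0, 0, 0]], [[-0.055, -0.815, 0], [0, 0, 0]], [[-0.055, -0.815, 0], [0, 0, 0]], [[-0.055, -0.815, 0], [0, 0, 0]], [[-0.055, -0.815, 0], [0, 0, 0]], [[-0.055, -0.815, 0], [0, 0, 0]]]}}

```text
time: 50.2
tool_pos: [0.4667, -0.3189, 0.1293]
tcp_rot: [-1.168, 1.272, -1.268]
wrist_force: [-0.1, 0.4, -0.0]
width: 0.391
```

Request:
{"method": "play_rows", "body": {"motion": [[[0, 0, -0.12], [0, 0, 0]], [[0, 0, -0.22], [0, 0, 0]], [[0, 0, -0.245], [0, 0, 0]], [[0, 0, -0.245], [0, 0, 0]], [[0, 0, -0.245], [0, 0, 0]]]}}

```text
time: 50.82
tool_pos: [0.4687, -0.3213, 0.0341]
tcp_rot: [-1.168, 1.267, -1.273]
wrist_force: [0.1, -0.3, 0.2]
width: 0.391
```

Run:
```python
from h import *
s=bot.read_state();print(s['time'],s['tool_pos'],s['width'],s['wrist_force'])
snap('scene','s18.png',(90,150,260,310),4)
```

```text
50.825 [ 0.46867297 -0.32133854  0.03409728] 0.3906359581249929 [ 0.08350216 -0.30944065  0.17773072]
```

View pics/s18.png

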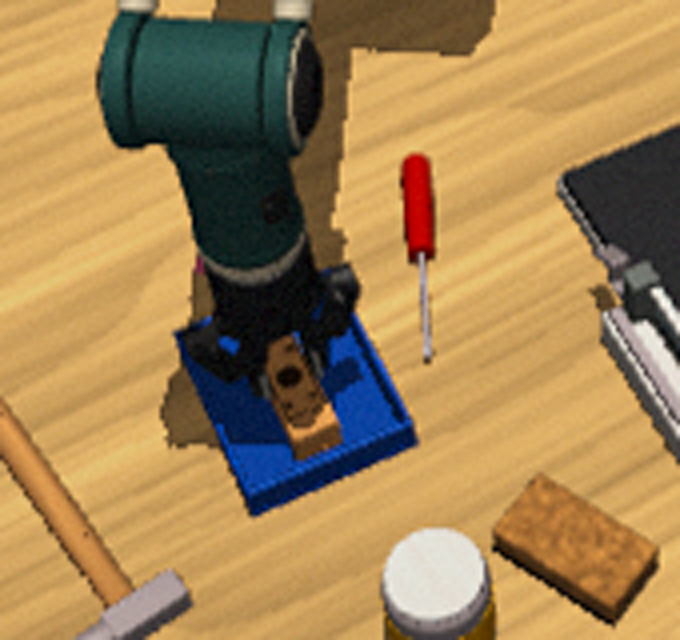

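Request:
{"method": "play_rows", "body": {"motion": [[[0, 0, -0.012], [0, 0, 0]], [[0, 0, -0.012], [0, 0, 0]]]}}

```text
time: 51.12
tool_pos: [0.4671, -0.3208, 0.0275]
tcp_rot: [-1.168, 1.271, -1.271]
wrist_force: [-0.5, -0.4, -0.4]
width: 0.393
```

Request:
{"method": "play_rows", "body": {"motion": [[[0, 0, 0], [0, 0, 0]], [[0, 0, 0], [0, 0, 0]], [[0, 0, 0.05], [0, 0, 0]], [[0, 0, 0.18], [0, 0, 0]], [[0, 0, 0.3], [0, 0, 0]], [[0, 0, 0.3], [0, 0, 0]]], "gripper": 0.35}}

```text
time: 51.88
tool_pos: [0.4703, -0.3232, 0.1529]
tcp_rot: [-1.166, 1.262, -1.279]
wrist_force: [0.9, 1.0, 0.5]
width: 0.649
```

Run:
```python
from h import *
s=bot.read_state();print(s['time'],s['tool_pos'],s['width'])
snap('scene','s19.png',(90,100,360,310),2.9)
cams.read_camera('top');plates('scene');plates('top')
for n in('scene','top'): mk(n,'bar_knob');mk(n,'gate_mid');mk(n,'gate_hinge')
```

```text
51.875 [ 0.47028671 -0.32315843  0.15291672] 0.6493615559204096
scene plate1_mid 0.65 [0.352 0.311 0.002] bed [-0.235  0.215]
scene plate1_mid 0.37 [ 0.464 -0.316  0.022] bed [-0.07 -0.4 ]
scene plate3_mid 0.91 [ 0.468 -0.322  0.027] bed [-0.066 -0.406]
scene plate4_mid 0.64 [ 0.705 -0.208 -0.003] bed [ 0.16  -0.273]
top plate1_mid 0.63 [ 0.345  0.308 -0.003] bed [-0.242  0.212]
top plate3_mid 0.41 [ 0.46  -0.32   0.023] bed [-0.074 -0.404]
scene bar_knob 0.5 [0.4008 0.2973 0.1154] [311. 135.]
scene gate_mid 0.7 [0.4923 0.2533 0.0936] [316. 161.]
scene gate_mid 0.4 [ 0.4619 -0.3226  0.0202] [161. 246.]
scene gate_hinge 0.75 [0.5786 0.2054 0.0895] [321. 184.]
top bar_knob 0.67 [0.3992 0.3032 0.1138] [149. 221.]
top gate_mid 0.89 [0.4873 0.2536 0.0884] [167. 193.]
top gate_mid 0.64 [0.569  0.0806 0.031 ] [222. 170.]
top gate_hinge 0.82 [0.5802 0.2061 0.0866] [182. 164.]
top gate_hinge 0.3 [ 0.3979 -0.1697 -0.0007] [297. 221.]
```

View pics/s19.png

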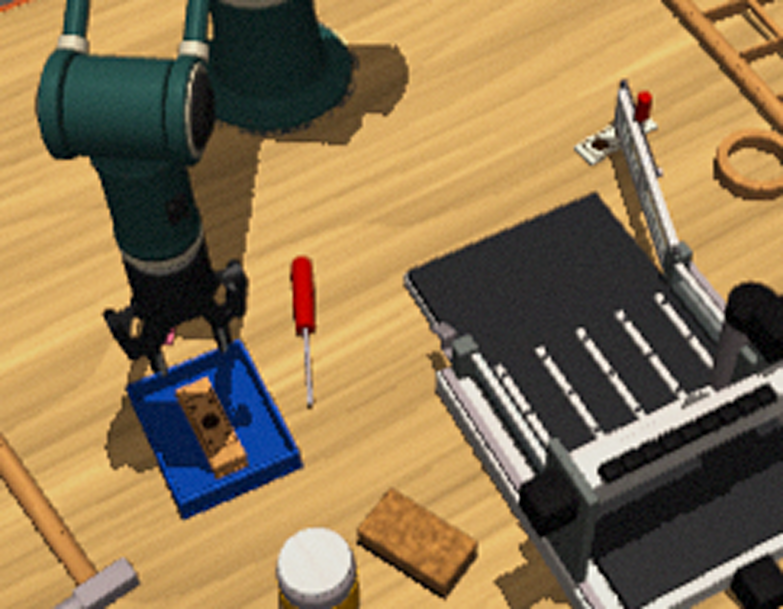

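All four plates are in the tray, at crop pixel (210,430). The bed is empty, and the gate with its knob at (643,105) is still open. Now I work out the closing path.

Run:
```python
from h import *
import math
H=O+.128*by;r=.085;z=0
def P(f,extra=0):
    h=.011*abs(math.cos(f))+.0145*abs(math.sin(f))
    c,s=math.cos(-f),math.sin(-f);Rm=np.array([[c,-s],[s,c]])
    return H+Rm@(-(.008+h+extra)*bx-r*by)
s0=P(1.9,.02);print('start',s0,P(1.9))
for f in(1.9,1.8,1.7,1.6,1.5,1.4,1.3,1.2,1.1,1.,.9,.8,.7,.6,.5,.4,.3,.2,.1,.0):print(f,P(f).round(4),((P(f)-s0)/.4).round(4))
print((-bx*.01/.4))
cams.read_camera('scene');mk('scene','glue',1);mk('scene','tape',1)
```

```text
start [0.51907402 0.28014698] [0.51104312 0.2618302 ]
1.9 [0.511  0.2618] [-0.0201 -0.0458]
1.8 [0.5055 0.2542] [-0.034 -0.065]
1.7 [0.5007 0.2458] [-0.0459 -0.0859]
1.6 [0.4969 0.2368] [-0.0555 -0.1083]
1.5 [0.4941 0.2289] [-0.0626 -0.1281]
1.4 [0.492  0.2212] [-0.0678 -0.1472]
1.3 [0.4906 0.2132] [-0.0712 -0.1673]
1.2 [0.49  0.205] [-0.0727 -0.188 ]
1.1 [0.4902 0.1965] [-0.0721 -0.2092]
1.0 [0.4914 0.1879] [-0.0692 -0.2306]
0.9 [0.4935 0.1793] [-0.0641 -0.2521]
0.8 [0.4965 0.1708] [-0.0565 -0.2733]
0.7 [0.5005 0.1625] [-0.0465 -0.294 ]
0.6 [0.5054 0.1546] [-0.0341 -0.3138]
0.5 [0.5113 0.1472] [-0.0193 -0.3324]
0.4 [0.5181 0.1404] [-0.0023 -0.3494]
0.3 [0.5258 0.1343] [ 0.0167 -0.3647]
0.2 [0.5341 0.129 ] [ 0.0376 -0.3778]
0.1 [0.5431 0.1247] [ 0.0602 -0.3886]
0.0 [0.5527 0.1214] [ 0.084  -0.3968]
[-0.02491185  0.00209753]
scene glue 0.74 [ 0.6997  0.3352 -0.0018] [370. 209.]
scene tape 0.64 [ 0.4893  0.4265 -0.0018] [350. 159.]
```

Request:
{"method": "play_rows", "body": {"motion": [[[0, 0.9, 0.06], [0, 0, 0]], [[0, 0.9, 0.06], [0, 0, 0]], [[0, 0.9, 0.06], [0, 0, 0]], [[0, 0.9, 0.06], [0, 0, 0]], [[0, 0.9, 0.06], [0, 0, 0]], [[0, 0.9, 0.06], [0, 0, 0]], [[0, 0.9, 0.06], [0, 0, 0]]], "gripper": 1}}

```text
time: 53.7
tool_pos: [0.4671, 0.0422, 0.1719]
tcp_rot: [-1.169, 1.266, -1.267]
wrist_force: [-0.6, -0.1, -1.0]
width: 0.0
```

Request:
{"method": "play_rows", "body": {"motion": [[[0.13, 0.6025, 0], [0, 0, 0]], [[0.13, 0.6025, 0], [0, 0, 0]], [[0.13, 0.6025, 0], [0, 0, 0]], [[0.13, 0.6025, 0], [0, 0, 0]], [[0.13, 0.6025, 0], [0, 0, 0]], [[0.13, 0.6025, 0], [0, 0, 0]], [[0.13, 0.6025, 0], [0, 0, 0]], [[0.13, 0.6025, 0], [0, 0, 0]]]}}

```text
time: 54.7
tool_pos: [0.5191, 0.2788, 0.1714]
tcp_rot: [-1.167, 1.272, -1.272]
wrist_force: [0.1, 0.4, 0.3]
width: -0.003
```

Run:
```python
from h import *
s=bot.read_state();print(s['time'],s['tool_pos'],s['q'].round(2))
snap('scene','s20.png',(90,80,410,310),2.4)
```

```text
54.7 [0.51907993 0.27875115 0.1713567 ] [ 0.45  0.15  1.86 -0.    1.14  2.11]
```

View pics/s20.png

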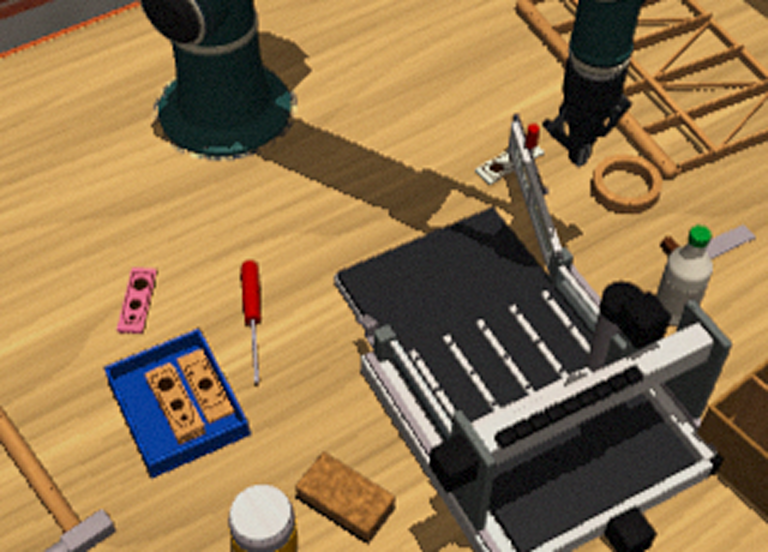

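The knock has happened: plate3 slid off the stack to (207,385) but is still inside the tray. Plate1 is on top of the stack at (175,400). The fingers are clear on the outer side of the gate. I'll lower them and push the gate shut.

Request:
{"method": "play_rows", "body": {"motion": [[[0, 0, -0.1], [0, 0, 0]], [[0, 0, -0.22], [0, 0, 0]], [[0, 0, -0.275], [0, 0, 0]], [[0, 0, -0.275], [0, 0, 0]], [[0, 0, -0.275], [0, 0, 0]]]}}

```text
time: 55.38
tool_pos: [0.5201, 0.2804, 0.0626]
tcp_rot: [-1.166, 1.27, -1.271]
wrist_force: [0.7, -0.7, 0.9]
width: -0.004
```

Request:
{"method": "play_rows", "body": {"motion": [[[-0.02, -0.0458, 0], [0, 0, 0]], [[-0.034, -0.065, 0], [0, 0, 0]], [[-0.046, -0.086, 0], [0, 0, 0]], [[-0.0555, -0.108, 0], [0, 0, 0]], [[-0.0626, -0.128, 0], [0, 0, 0]], [[-0.0678, -0.147, 0], [0, 0, 0]], [[-0.0712, -0.167, 0], [0, 0, 0]], [[-0.0727, -0.188, 0], [0, 0, 0]], [[-0.0721, -0.209, 0], [0, 0, 0]]]}}

```text
time: 56.5
tool_pos: [0.4901, 0.1961, 0.0612]
tcp_rot: [-1.169, 1.271, -1.271]
wrist_force: [0.1, 1.0, 0.4]
width: 0.002
```

Run:
```python
from h import *
s=bot.read_state();print(s['time'],s['tool_pos'],s['wrist_force'])
snap('scene','s21.png',(200,110,370,260),4)
```

```text
56.5 [0.49006168 0.1961073  0.06116315] [0.05883247 0.95928751 0.41067775]
```

View pics/s21.png

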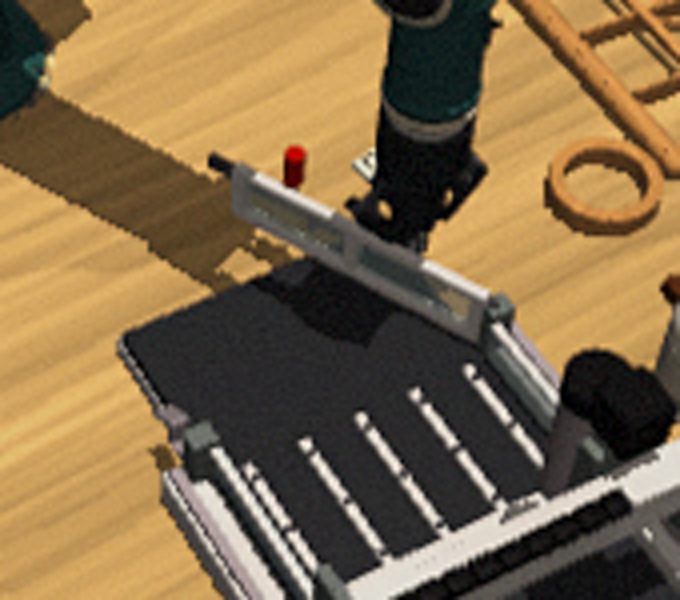

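The gate is closing ahead of the fingers as planned, now about 1.1 rad. I'll go on.

Request:
{"method": "play_rows", "body": {"motion": [[[0.0029, -0.0214, 0], [0, 0, 0]], [[0.008, -0.0429, 0], [0, 0, 0]], [[0.0156, -0.0641, 0], [0, 0, 0]], [[0.0256, -0.0848, 0], [0, 0, 0]], [[0.038, -0.1046, 0], [0, 0, 0]], [[0.0528, -0.1232, 0], [0, 0, 0]], [[0.0698, -0.1402, 0], [0, 0, 0]], [[0.0888, -0.1555, 0], [0, 0, 0]], [[0.1097, -0.1686, 0], [0, 0, 0]]]}}

```text
time: 57.68
tool_pos: [0.5345, 0.1288, 0.0612]
tcp_rot: [-1.169, 1.271, -1.271]
wrist_force: [-0.6, 1.0, -0.4]
width: 0.001
```

Run:
```python
from h import *
s=bot.read_state();print(s['time'],s['tool_pos'],s['wrist_force'])
snap('scene','s22.png',(200,110,370,260),4)
```

```text
57.675 [0.53446785 0.1288297  0.06115743] [-0.58031127  1.03335828 -0.36399926]
```

View pics/s22.png

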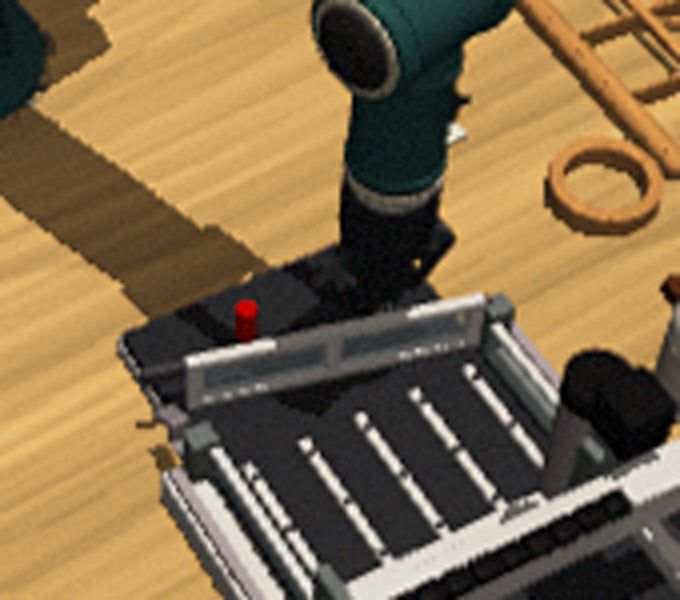

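Request:
{"method": "play_rows", "body": {"motion": [[[0.011, -0.0055, 0], [0, 0, 0]], [[0.0226, -0.0108, 0], [0, 0, 0]], [[0.0345, -0.015, 0], [0, 0, 0]], [[0.0464, -0.019, 0], [0, 0, 0]], [[0.0464, -0.019, 0], [0, 0, 0]], [[0.0464, -0.019, 0], [0, 0, 0]]]}}

```text
time: 58.48
tool_pos: [0.5531, 0.1215, 0.0614]
tcp_rot: [-1.168, 1.27, -1.271]
wrist_force: [0.7, -0.0, -0.9]
width: 0.001
```

Run:
```python
from h import *
s=bot.read_state();print(s['time'],s['tool_pos'],s['wrist_force'])
snap('scene','s23.png',(200,110,370,260),4)
mk('scene','bar_knob',1)
```

```text
58.475 [0.55308806 0.12150806 0.06142938] [ 0.69617264 -0.00595096 -0.87191547]
scene bar_knob 0.64 [ 0.4625 -0.3216  0.0212] [162. 245.]
```

View pics/s23.png

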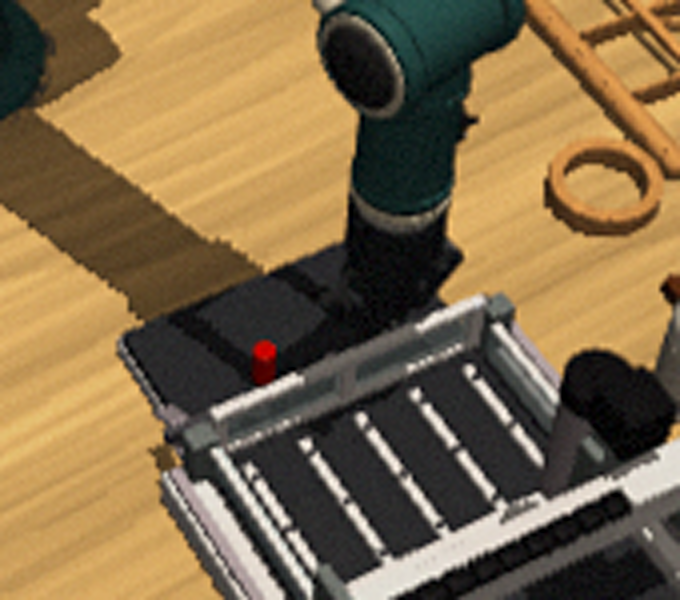

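Request:
{"method": "play_rows", "body": {"motion": [[[0.005, -0.0004, 0], [0, 0, 0]], [[0.01, -0.0008, 0], [0, 0, 0]], [[0.01, -0.0008, 0], [0, 0, 0]]]}}

```text
time: 58.95
tool_pos: [0.5543, 0.1214, 0.061]
tcp_rot: [-1.172, 1.275, -1.269]
wrist_force: [-6.7, 0.7, 4.5]
width: 0.0
```

Request:
{"method": "play_rows", "body": {"motion": [[[0.005, -0.0004, 0], [0, 0, 0]], [[0.005, -0.0004, 0], [0, 0, 0]], [[0.005, -0.0004, 0], [0, 0, 0]]]}}

```text
time: 59.32
tool_pos: [0.5542, 0.1213, 0.0607]
tcp_rot: [-1.176, 1.278, -1.267]
wrist_force: [-12.6, 0.8, 8.9]
width: -0.003
```

Request:
{"method": "play_rows", "body": {"motion": [[[0.005, -0.0004, 0], [0, 0, 0]], [[0.005, -0.0004, 0], [0, 0, 0]], [[0.005, -0.0004, 0], [0, 0, 0]]]}}

```text
time: 59.7
tool_pos: [0.5541, 0.1213, 0.0604]
tcp_rot: [-1.179, 1.281, -1.265]
wrist_force: [-18.0, 2.4, 12.5]
width: -0.001
```

The gate is on a solid stop: force rose and position no longer changes. I'll back off and look.

Request:
{"method": "play_rows", "body": {"motion": [[[-0.03, 0.0025, 0], [0, 0, 0]], [[-0.1, 0.0084, 0], [0, 0, 0]], [[-0.12, 0.01, 0.05], [0, 0, 0]], [[-0.12, 0.01, 0.2], [0, 0, 0]], [[-0.12, 0.2, 0.35], [0, 0, 0]], [[-0.12, 0.4, 0.35], [0, 0, 0]], [[-0.12, 0.4, 0.35], [0, 0, 0]], [[-0.12, 0.4, 0.35], [0, 0, 0]]]}}

```text
time: 60.7
tool_pos: [0.5135, 0.2843, 0.2027]
tcp_rot: [-1.166, 1.267, -1.268]
wrist_force: [0.3, -1.2, -0.5]
width: 0.001
```

Run:
```python
from h import *
s=bot.read_state();print(s['time'],s['tool_pos'],s['wrist_force'])
snap('scene','s24.png',(200,110,370,260),4.5);snap('top','t24.png',(150,100,400,260),3)
snap('scene','s24b.png',(90,180,240,310),5)
for n in('scene','top'):
    mk(n,'bar_knob',1);mk(n,'gate_mid',1)
    for l in ('glue','tin','tape','sander','driver','hammer','square'): mk(n,l,1)
plates('scene')
```

```text
60.7 [0.51345117 0.28430104 0.20272192] [ 0.25937226 -1.22149667 -0.51886317]
scene bar_knob 0.43 [0.5511 0.0054 0.1112] [265. 201.]
scene gate_mid 0.95 [0.567  0.1072 0.0986] [295. 193.]
scene glue 0.83 [ 6.991e-01  3.340e-01 -2.000e-04] [370. 208.]
scene tin 0.56 [ 0.703  -0.3194 -0.004 ] [201. 309.]
scene tape 0.61 [ 0.4884  0.4299 -0.0031] [351. 159.]
scene sander 0.76 [ 0.704  -0.2061  0.    ] [235. 289.]
scene driver 0.7 [ 0.4675 -0.3203  0.0063] [164. 249.]
scene hammer 0.67 [ 0.4585 -0.5178  0.0009] [104. 278.]
scene square 0.5 [6.502e-01 4.629e-01 6.000e-04] [388. 183.]
top gate_mid 0.95 [0.5622 0.1061 0.0889] [213. 170.]
top glue 0.56 [ 0.6961  0.334  -0.0026] [149. 134.]
top tin 0.88 [ 0.7001 -0.3191 -0.0017] [340. 132.]
top tape 0.56 [ 0.4824  0.4293 -0.0023] [121. 197.]
top sander 0.76 [ 0.6987 -0.209  -0.0033] [307. 133.]
top driver 0.66 [0.6523 0.0711 0.0276] [225. 145.]
top hammer 0.77 [ 0.4599 -0.5163 -0.0019] [400. 202.]
top square 0.74 [ 0.6437  0.4631 -0.0008] [112. 150.]
scene plate1_mid 0.77 [ 0.462 -0.321  0.019] bed [-0.072 -0.406]
scene plate1_mid 0.74 [0.352 0.311 0.002] bed [-0.235  0.215]
scene plate1_mid 0.71 [ 0.278 -0.291  0.004] bed [-0.258 -0.391]
scene plate4_mid 0.51 [ 0.649 -0.054  0.071] bed [ 0.092 -0.123]
scene plate4_mid 0.49 [0.565 0.104 0.096] bed [-0.005  0.027]
scene plate4_mid 0.17 [ 0.459 -0.515  0.004] bed [-0.058 -0.599]
```

View pics/s24.png

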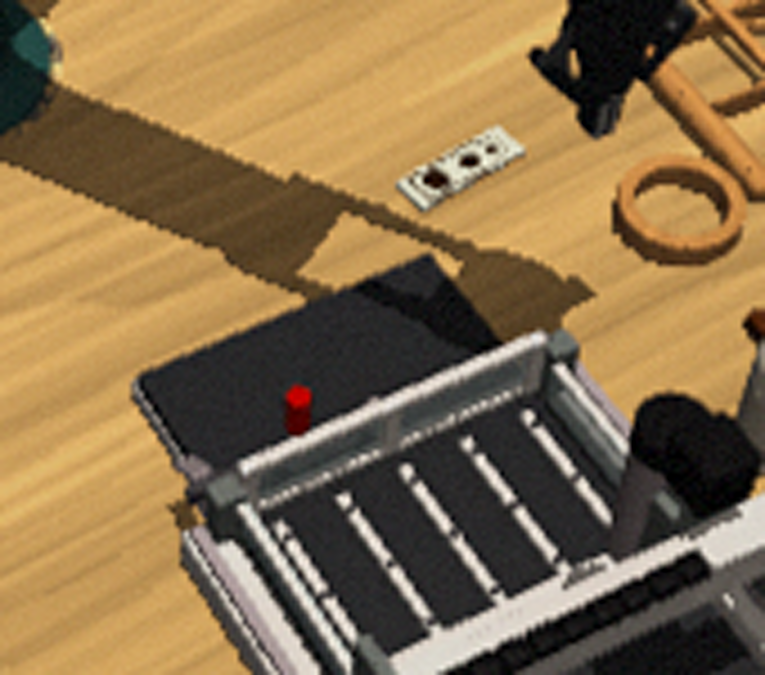

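View pics/t24.png

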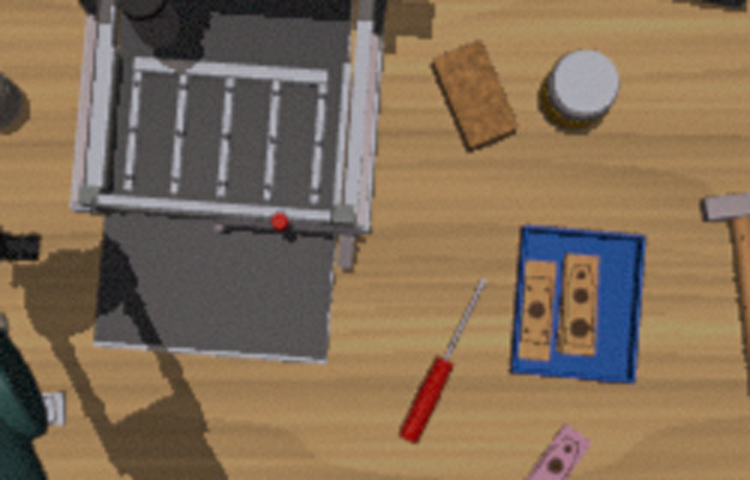

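View pics/s24b.png

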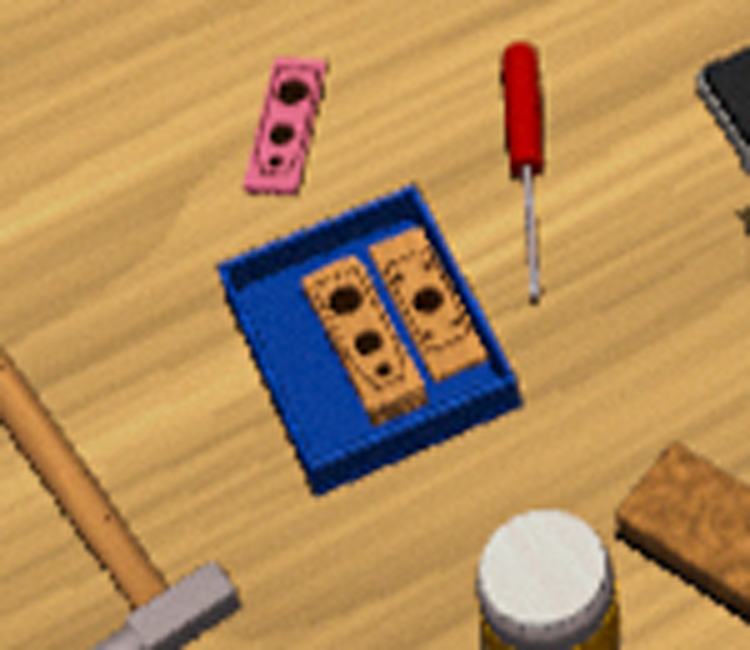

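Everything looks in place. A last numeric check compares the knob pixels with the start and checks plate3's height in the tray.

Run:
```python
from h import *
for n in('top','scene'):
    p,d=cams.read_camera(n)
    hsv=cv2.cvtColor(p,cv2.COLOR_RGB2HSV);m=cv2.inRange(hsv,(0,180,60),(6,255,255))|cv2.inRange(hsv,(174,180,60),(180,255,255))
    u,v=px(n,[.55,.008,.113]).astype(int);mm=np.zeros_like(m);mm[v-12:v+12,u-12:u+12]=m[v-12:v+12,u-12:u+12]
    ys,xs=np.nonzero(mm);print(n,len(xs),xs.mean(),ys.mean())
    if n=='top':
        for (a,b) in((535,270),(535,345),(578,265),(578,345),(605,300)):
            uu,vv=150+a/3,100+b/3;c=cams.calibration(n);z=np.median(d[int(vv)-1:int(vv)+2,int(uu)-1:int(uu)+2])
            print((a,b),w(n,np.linalg.solve(np.array(c['mtx']),[uu,vv,1])*z).round(4))
```

```text
top 21 243.0 174.0
(535, 270) [ 0.5001 -0.2758  0.0087]
(535, 345) [ 0.4161 -0.2742  0.0107]
(578, 265) [ 0.5047 -0.3218  0.0203]
(578, 345) [ 0.4157 -0.3196  0.0237]
(605, 300) [ 0.4661 -0.3538  0.0065]
scene 51 265.94117647058823 200.62745098039215
```

```bash
python3 -c "
from h import *
print(bot.finish_job())"
```

```text
the job is handed in; nothing more can be done
None
```

The job is done and was handed in at about 61 s of the 210 s allowed.

- **Gate opened:** I lifted the bar by its knob, swung the gate to about 1.9 rad and let the knob go.
- **Plates:** All four plates were there. I pressed on each and drew it flat to the open front of the bed. Only then was it picked up and laid in the blue tray.
- **Gate shut:** I pushed it from its outer face, starting near gate_mid, until it met a solid stop at about 18 N.

**Last checks:**
- **Gate and bar:** In both cameras the knob is back within 0.3 pixel of where it started, so the gate is shut and the bar is down. I did not see the bar's tip behind the keeper directly; that is inferred from the knob.
- **Tray:** Plates 1, 2 and 4 lie in one stack, its top at about 20–24 mm. Plate 3 was knocked off that stack during the run. It still lies flat in the tray, its top at about 9–11 mm, so I left it there.
- **Other things:** The lanes are empty. The bench things and the pink and white look-alikes look unmoved in the pictures. The detector put the screwdriver in wrong places in the final check (on the tray and in the lanes), but the pictures show it where it was.

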